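Hardness check of a chocolate slab in its tin

TASK

Check the hardness of the chocolate slab in the round tin: tip the loose lid up by its finger tab, the opposite edge still resting on the rim, then lift it off and lay it flat on the counter beside the tin. Then draw the gauge from its leaning stand and hold it upright with its tip inside the ring mark on the slab (not the square or the cross), pressing lightly so that the sprung plunger is pushed in about halfway, never all the way. Finish while still holding the gauge there, and leave the tin and the other things on the counter where they are.

Things in the scene. Friction and masses are not known exactly. Their poses are not given: they have to be found in the camera images.
- tub: round open tin of bare metal, loose, 0.7 kg, outer diameter 130, height 50, wall 3; origin at the centre of its underside, z up. The slab lies in it, its top 36 above the counter, and the lid closes it at the start. (mm)
- lid: loose metal lid, about 0.13 kg: disc 134 across, 4 thick, on a plug 110 across, 5 deep, that hangs loosely in the tin. Finger tab upright at lid +x: 24 (lid x) x 10 (lid y), 30 high above the disc. Origin: centre of the plug's underside (z 45 mm on the tin, 0 when flat on the counter). Tab starts on the far side, lid x within 0.75 rad of world x. Free counter: between tin and stand (mm)
- lid_tab (a point): middle of the top edge of the lid's finger tab: 52 along lid x, 39 above the lid's origin (mm)
- lid_heel (a point): edge of the lid's disc farthest from the tab, at its underside: 67 along lid -x, 5 above the lid's origin; it rests on the tin's rim and is the edge to tip about (mm)
- spot (a point): centre of the ring mark (inner diameter about 18, 1 proud) on top of the slab, 36 above the counter and 14 below the tin's rim. The slab, brown, 116 across, 32 high, loose in the tin, lies turned any way and has three marks of one colour, each 30 from its centre, 120 degrees apart: ring, square and cross. Hidden under the lid at first (mm)
- stand: grey stand fixed to the counter: foot 100 x 70 x 8 with a square sleeve (outside 26, inside 18, 70 long) that leans 25 degrees from vertical, its mouth towards stand -x (roughly towards the robot); origin at the centre of the underside of the foot (mm)
- gauge: black hand gauge, loose, about 0.14 kg, leaning in the stand's sleeve. Case 34 (gauge x) x 24 (y) x 70 (z); pinch across the 24. Origin: centre of the case's underside, z up through the case. Below it a square stem, 15 wide, 45 long, then the plunger, 8 thick, 14 out (tip at z -59). Stem has 1.5 play each side; case rests on the sleeve's mouth. Draw out 60 or more along its own axis (mm)
- gauge_tip (a point): round tip of the gauge's plunger, 59 below the gauge's origin while not pressed (mm)
- plunger (a joint): how far the gauge's plunger is pushed in, m: 0 out, 0.014 all the way; a spring of 350 N/m, so about 2.5 N at half way and 4.9 N all the way
- ribbon_gold: spool of ribbon 64 x 64 x 26, a bystander near the back of the counter top; origin under its centre (mm)
- ribbon_teal: smaller spool of ribbon 56 x 56 x 20, a bystander near the back of the counter top; origin under its centre (mm)
- card_holder: card holder 40 x 100 x 68, a bystander near the back of the counter top; origin under its centre (mm)
- praline_1: wrapped praline 53 x 46 x 23, a bystander near the counter's front edge; origin under its centre (mm)
- praline_2: wrapped praline 51 x 24 x 24, a bystander near the counter's front edge; origin under its centre (mm)
- tent_a: small price card in a wooden foot, 18 x 58 x 38, a bystander at the left of the counter, near its front edge; origin under its centre (mm)

How it is judged:
By the outcome, as a careful person would: the job done as asked, in the order asked, and still so for the second after the job is handed in, while the arm keeps its last pose, push and grip.
It also fails if it takes over 64 s, if anything falls off the work surface, if the arm or the gripper's body presses on something with over 40 N, if the wrist force passes 120 N, or if a joint passes its speed limit or range.

ROBOT

A 7-joint arm with a two-finger parallel gripper is mounted at the origin on a cart in front of the work surface, level with it; the furniture and walls round the work are solid. World frame = base frame: x ahead of the robot, y to its left, z up, the work surface at z = 0. Lengths are in m, angles in rad, forces in N, time in s.
With the tool pointing down it reaches from about 0.425 to 0.8 m from the base axis. Payload 8.3 kg.
Tool frame: the origin (TCP) lies at the very end of the fingers, on their centre line; the grasp point (between the pads) lies 19 mm behind it (manip.pinch_z is the z of the grasp point in the tool frame, in m); z points along the fingers, y is the direction in which the jaws open and shut (so a half turn about z gives the same grasp; the last joint's range is limited). The gripper opens to 85 mm and grips with 20 to 120 N. Pads are 22 mm wide; open, the fingers measure 114 mm over their backs; the gripper's body (76 mm by 85 mm) begins 54 mm behind the grasp point. The pads swing forward as they close: fully open they stand 13 mm farther back than shut.
Start: joints at [-1.379, 0.383, 0.016, 1.37, -0.006, 1.388, -0.046], TCP at [0.157, 0.605, 0.231] pointing down, gripper open.
Joint ranges: [-2.95, 2.95], [-0.25, 2.06], [-1.52, 1.56], [0.18, 2.33], [-1.44, 4.58], [0.02, 2.06], [-3.01, 3.01]. Speed limits (rad/s): [2.39, 2.39, 3.01, 3.01, 3.14, 3.14, 3.14].

INTERFACE

Orientations are given as a unit quaternion [w, x, y, z].
In Python, from cell import manip, eyes, close_job gives the robot as it stands. The module is installed in compiled form; this text tells all that it offers.
- The arm moves only by the tool play_rows, never from a script. Its argument "commands" is one flat list of numbers, 7 for each row, row after row: the turn, a rotation vector about the tool's x, y, z in degrees, then the shift along the tool's x, y, z in m, then the opening, from 0 (shut) to 1 (fully open). A call has exactly 5 rows; each row is the pose to reach, as a shift and turn from the pose commanded when the call began, along the tool's axes at that moment; what a row does not reach only later rows make up. A row lasts 1/10 s, in which the tool goes at most 50 mm and 8.59 degrees, less where a joint would pass 70% of its speed; a pose out of reach is approached as far as the arm can. A call with a gripper value outside its range is refused whole. The fingers move at their own pace and stop on an object; "grip_force" is the grip in N (left out, the last holds). Time passes only in rows, so rows that repeat a pose let the fingers close, or fill a call up. It gives the time, the measured TCP pose, the force and the opening at its end, in the units of the state.
- manip.observe(): the state, without advancing time (a new reading comes with each control period).
- eyes.grab_frame(name): name is "scene" or "top"; returns a dict with "pixels" (384x512x3 uint8, red, green, blue), "z_map" (384x512 float32, m along the optical axis (not along the pixel's ray), 0 where there is no reading), "camera_matrix" (3x3 intrinsics, pixels), "rvec" (rotation vector, rad) and "tvec" (3), from world to camera coordinates, as OpenCV has them. Camera axes: x right, y down, z forward; pixel columns grow to the right and rows downward; lengths in m; the calibration is good to about 2 mm. A picture is of the moment at which its call begins.
- close_job(): hands the job in, once; it reports no verdict.
The state is a dict: "t": time; "qpos": joint angles; "joint_vel": joint speeds; "tau": joint torques, N m; "position": TCP position; "ee_rot": TCP orientation; "ft_force": force on the tool from outside, world axes, zero at the start; "wrist_torque": the same for the moment, N m; "opening": finger opening in m.
Only numpy, scipy, OpenCV 4.12 (cv2) and the standard library are available. Lean on these libraries where they do the work, as an engineer would, in place of code of your own. Each camera call takes 0.05 s, during which the arm holds its last target.

## Working session

There is one attempt and no reset: what is moved stays moved. The work goes in short steps, Python scripts to look and compute and a tool call to move; the robot and the scene stay as the last step left them, time stands still between calls to the robot, and variables do not carry over. Pictures are saved under pics/ and viewed, and the job is handed in when it is done.

Besides the shell and the picture viewer there is one more tool, called after "Emit:" as name(argument=value, ...) on one line, values as JSON. play_rows: Moves the arm, as the interface text tells. Its arguments: {"type":"object","properties":{"commands":{"type":"array"},"grip_force":{"type":"number"}},"required":["commands"]}

```bash
mkdir -p pics; cat > h.py <<'E'
import numpy as np, cv2
from cell import manip, eyes
from scipy.spatial.transform import Rotation as R
def cloud(f):
    K=f["camera_matrix"];z=f["z_map"];v,u=np.mgrid[0:z.shape[0],0:z.shape[1]]
    p=np.stack([(u-K[0,2])/K[0,0]*z,(v-K[1,2])/K[1,1]*z,z],-1)
    Rm=cv2.Rodrigues(np.array(f["rvec"],float))[0]
    w=(p-np.array(f["tvec"]).reshape(3))@Rm
    w[z<=0]=np.nan
    return w
def save(f,n,crop=None,s=1.5):
    im=f["pixels"][...,::-1]
    if crop: im=im[crop[1]:crop[3],crop[0]:crop[2]]
    cv2.imwrite('pics/'+n,cv2.resize(im,None,fx=s,fy=s,interpolation=cv2.INTER_CUBIC))
E
python3 - <<'E'
from h import *
s=manip.observe()
for k in s: print(k,np.round(s[k],3))
print(manip.pinch_z)
for n in("scene","top"):
    f=eyes.grab_frame(n); save(f,n+'0.png'); np.savez(n+'0.npz',w=cloud(f),**f)
    Rm=cv2.Rodrigues(np.array(f["rvec"],float))[0]; print(n,f["camera_matrix"].round(1).tolist(),(-Rm.T@np.array(f["tvec"]).reshape(3)).round(3))
E
```

```text
t 0.0
qpos [-1.379  0.384  0.016  1.371 -0.006  1.388 -0.046]
joint_vel [ 0.     0.002  0.001  0.001  0.001 -0.     0.   ]
tau [-1.0000e-03 -6.2761e+01  8.4400e-01 -3.7182e+01  1.6000e-02  1.4000e-02
 -0.0000e+00]
position [0.157 0.604 0.23 ]
ee_rot [-0.     0.127  0.992 -0.001]
ft_force [-0.414  0.236  0.524]
wrist_torque [0.042 0.046 0.037]
opening 0.085
-0.0187
scene [[370.9, 0.0, 253.0], [0.0, 370.9, 182.7], [0.0, 0.0, 1.0]] [ 0.071 -0.143  0.765]
top [[354.8, 0.0, 256.7], [0.0, 354.8, 193.5], [0.0, 0.0, 1.0]] [0.411 0.107 1.003]
```

View pics/scene0.png

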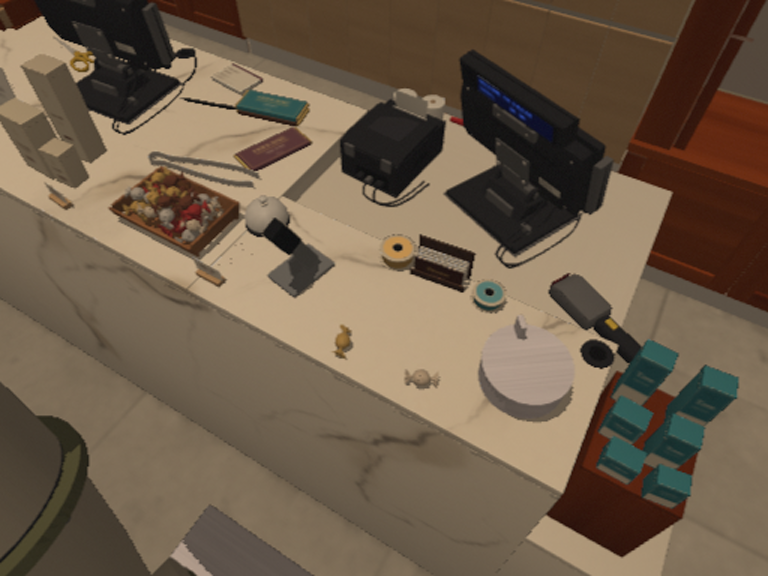

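View pics/top0.png

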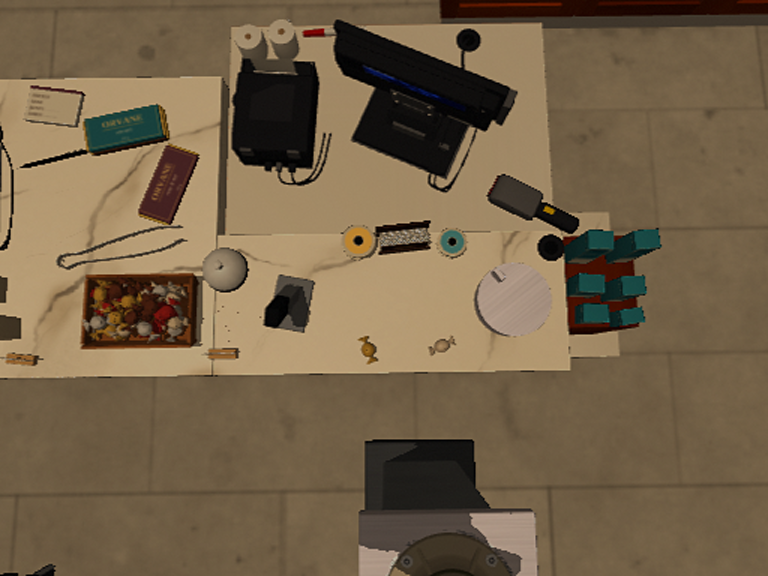

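```bash
cat > a.py <<'E'
from h import *
np.set_printoptions(precision=4,suppress=True)
for n in("scene","top"):
    d=np.load(n+'0.npz'); w=d['w']
    c=w[200:240,200:300] if n=="top" else w[210:235,240:270]
    print(n,'counter z',np.nanmedian(c[...,2]))
    x,y,z=w[...,0],w[...,1],w[...,2]
    # lid disc: z .05-.06
    m=(abs(z-.054)<.004)&(x>.35)&(x<.75)&(y<-.05)&(y>-.35)
    p=w[m]; pp=p[:,:2].astype(np.float32)
    (cx,cy),r=cv2.minEnclosingCircle(pp); print('lid',m.sum(),np.median(p[:,2]),cx,cy,r, pp.mean(0))
    t=(z>.063)&(z<.11)&(np.hypot(x-cx,y-cy)<.075); p=w[t]
    top=p[p[:,2]>.08]
    print('tab',t.sum(),p[:,2].max(),top.mean(0),len(top)); 
    print('tab dir',np.degrees(np.arctan2(top[:,1].mean()-cy,top[:,0].mean()-cx)))
    rect=cv2.minAreaRect(top[:,:2].astype(np.float32)); print(rect)
    # stand foot
    if n=='top':
        vs=slice(175,230);us=slice(165,220)
    else: vs=slice(140,200);us=slice(165,230)
    q=w[vs,us].reshape(-1,3); g=q[abs(q[:,2]-.008)<.003]
    print('foot',len(g),cv2.minAreaRect(g[:,:2].astype(np.float32)))
    rgb=d['pixels'][vs,us].reshape(-1,3).astype(int)
    k=(q[:,2]>.03)&(q[:,2]<.2)
    b=k&(rgb.sum(1)<80)
    print('gauge px',b.sum(),q[b].min(0),q[b].max(0),q[b].mean(0))
    for zz in np.arange(.02,.17,.01):
        s=k&(abs(q[:,2]-zz)<.005)
        if s.sum(): print(zz.round(3),s.sum(),q[s].mean(0),rgb[s].mean(0))
E
python3 a.py
python3 - <<'E'
from h import *
for n,c in(("scene",(150,110,250,210)),("top",(150,160,250,260))):
    im=np.load(n+'0.npz')['pixels'][c[1]:c[3],c[0]:c[2],::-1]
    im=np.clip(im.astype(float)*2,0,255).astype(np.uint8)
    cv2.imwrite('pics/st_%s.png'%n,cv2.resize(im,None,fx=5,fy=5,interpolation=cv2.INTER_NEAREST))
a=cv2.imread('pics/st_scene.png');b=cv2.imread('pics/st_top.png')
cv2.imwrite('pics/st.png',cv2.resize(np.hstack([a,b]),(800,400)))
E
```

```text
scene counter z 0.0012944661770042413
lid 2603 0.055359118889163214 0.5780603885650635 -0.20869874954223633 0.1599978506565094 [ 0.5291 -0.1352]
tab 3 0.06546657856714498 [nan nan nan] 0
tab dir nan
((0.0, 0.0), (0.0, 0.0), 0.0)
foot 577 ((0.5562936067581177, 0.33343616127967834), (0.18465331196784973, 0.1288282722234726), 79.25509643554688)
gauge px 286 [0.4782 0.2702 0.0805] [0.5264 0.299  0.1495] [0.4993 0.2805 0.1229]
0.03 72 [0.566  0.3631 0.0327] [118.1944 106.1111  90.5833]
0.04 177 [0.5678 0.3625 0.0398] [127.1073 113.904   97.0452]
0.05 36 [0.541  0.2935 0.0487] [74.8333 68.6667 60.1944]
0.06 26 [0.53   0.2704 0.0601] [54.0385 50.5    44.9231]
0.07 23 [0.5275 0.2703 0.0699] [56.3913 52.5217 46.8696]
0.08 39 [0.5208 0.2726 0.0798] [53.7692 49.5128 43.5128]
0.09 34 [0.5161 0.2738 0.0904] [35.2941 32.5588 29.    ]
0.1 41 [0.5099 0.2758 0.1   ] [23.8537 22.5122 21.122 ]
0.11 37 [0.5073 0.276  0.11  ] [25.2432 23.6757 21.5135]
0.12 38 [0.5011 0.277  0.1199] [23.5263 22.5263 20.7105]
0.13 51 [0.495  0.2801 0.1304] [31.2941 28.9412 25.7647]
0.14 100 [0.4912 0.2874 0.1401] [28.44 26.53 24.63]
0.15 45 [0.5022 0.2868 0.1472] [38.8222 35.6    31.8222]
top counter z -0.0009823030859174478
lid 1800 0.05278944041143577 0.5764591693878174 -0.20574478805065155 0.15950354933738708 [ 0.5311 -0.1329]a.py:14: RuntimeWarning: Mean of empty slice.
  print('tab',t.sum(),p[:,2].max(),top.mean(0),len(top));
  ret = um.true_divide(
a.py:15: RuntimeWarning: Mean of empty slice.
  print('tab dir',np.degrees(np.arctan2(top[:,1].mean()-cy,top[:,0].mean()-cx)))
  ret = ret.dtype.type(ret / rcount)
Traceback (most recent call last):
  File "a.py", line 14, in <module>
    print('tab',t.sum(),p[:,2].max(),top.mean(0),len(top));
                        ~~~~~~~~~~^^
ValueError: zero-size array to reduction operation maximum which has no identity
```

View pics/st.png

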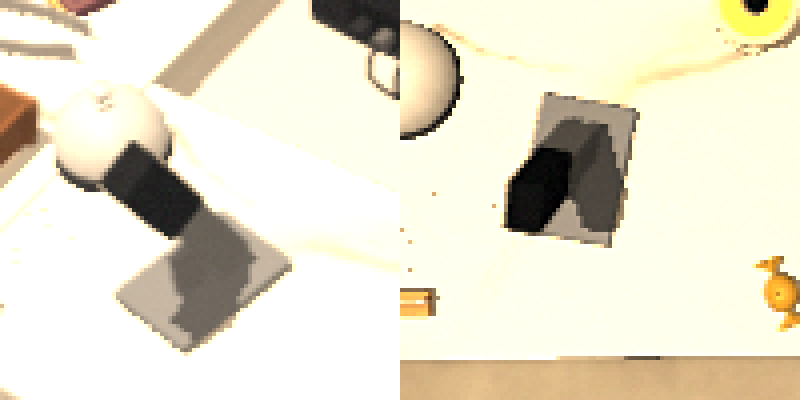

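```bash
cat > a.py <<'E'
from h import *
from scipy.optimize import least_squares
np.set_printoptions(precision=4,suppress=True)
for n in("scene","top"):
    d=np.load(n+'0.npz'); w=d['w'];rgb=d['pixels'].astype(int)
    x,y,z=w[...,0],w[...,1],w[...,2]
    m=(abs(z-.054)<.005)&(np.hypot(x-.53,y+.18)<.14)
    m=cv2.morphologyEx(m.astype(np.uint8),cv2.MORPH_OPEN,np.ones((3,3)))
    nn,lab,st,_=cv2.connectedComponentsWithStats(m)
    i=1+np.argmax(st[1:,4]); m=lab==i; p=w[m]; (cx,cy),r=cv2.minEnclosingCircle(p[:,:2].astype(np.float32))
    print(n,'lid',m.sum(),np.median(p[:,2]),cx,cy,r,p[:,:2].min(0),p[:,:2].max(0))
    t=(z>.064)&(z<.11)&(np.hypot(x-cx,y-cy)<.075); p=w[t]
    print('tab',t.sum(),p.min(0),p.max(0)); top=p[p[:,2]>.077]
    if len(top):
        print(len(top),top.mean(0),cv2.minAreaRect(top[:,:2].astype(np.float32)),np.degrees(np.arctan2(top[:,1].mean()-cy,top[:,0].mean()-cx)))
    q=(abs(z-.008)<.004)&(rgb.sum(2)<330)&(np.hypot(x-.53,y-.26)<.1)
    g=w[q]; print('foot',len(g),g[:,2].mean(),cv2.minAreaRect(g[:,:2].astype(np.float32)))
    k=(z>.06)&(z<.18)&(rgb.sum(2)<110)&(np.hypot(x-.5,y-.28)<.08)
    p=w[k];print('gauge',k.sum(),p.min(0),p.max(0))
    np.save(n+'_g.npy',p)
    ps=w[(z>.015)&(z<.09)&(rgb.sum(2)>=110)&(rgb.sum(2)<260)&(np.hypot(x-.53,y-.26)<.07)]
    np.save(n+'_s.npy',ps)
E
python3 a.py
python3 - <<'E'
from h import *
for n,c in(("scene",(310,200,390,280)),("top",(305,160,385,240))):
    im=np.load(''+n+'0.npz')['pixels'][c[1]:c[3],c[0]:c[2],::-1]
    cv2.imwrite('pics/l_%s.png'%n,cv2.resize(im,(400,400),interpolation=cv2.INTER_NEAREST))
cv2.imwrite('pics/l.png',np.hstack([cv2.imread('pics/l_scene.png'),cv2.imread('pics/l_top.png')]))
E
```

```text
scene lid 2560 0.05538816818619735 0.5306861400604248 -0.1279548555612564 0.06774093210697174 [ 0.4637 -0.1948] [ 0.5977 -0.0618]
tab 84 [ 0.5599 -0.1077  0.0642] [ 0.5821 -0.0874  0.0873]
56 [ 0.5697 -0.0979  0.0838] ((0.5713173151016235, -0.09771469235420227), (0.023425765335559845, 0.01038562972098589), 36.55744934082031) 37.582227325218916
foot 549 0.008652149603205138 ((0.5321910381317139, 0.2815741002559662), (0.07063436508178711, 0.09892388433218002), 78.10997772216797)
gauge 303 [0.4782 0.2702 0.0794] [0.5278 0.3021 0.1495]
top lid 1776 0.05266598297519365 0.5290796756744385 -0.12585273385047913 0.06725253909826279 [ 0.464  -0.1922] [ 0.5951 -0.0592]
tab 47 [ 0.5591 -0.1038  0.0668] [ 0.5815 -0.0842  0.0862]
37 [ 0.5704 -0.0941  0.0817] ((0.5707672834396362, -0.09439178556203842), (0.023651134222745895, 0.0097423130646348), 35.521949768066406) 37.48218710356243
foot 471 0.006972039656920147 ((0.5330849885940552, 0.2850913405418396), (0.06895548105239868, 0.10026472806930542), 79.5408706665039)
gauge 279 [0.4801 0.2701 0.061 ] [0.5413 0.3047 0.1497]
```

View pics/l.png

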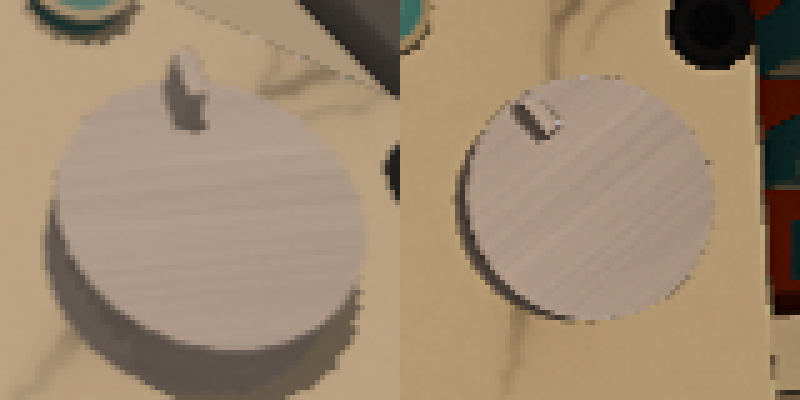

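```bash
cat > b.py <<'E'
from h import *
from scipy.optimize import least_squares
np.set_printoptions(precision=4,suppress=True)
def sd(p,h):
    q=abs(p)-h; return np.linalg.norm(np.maximum(q,0),axis=1)+np.minimum(q.max(1),0)
offs={'scene':np.array([.0008,-.001,.0013]),'top':np.array([-.0008,.001,-.0013])}
P=np.vstack([np.load(n+'_g.npy')+( -offs[n]) for n in offs])
P=P[P[:,2]>.085]
for h,lab in((np.array([.017,.012,.035]),'34 along stand x'),(np.array([.012,.017,.035]),'rot90')):
    def T(v):
        yaw,tilt=v[3:5]; return R.from_euler('ZY',[yaw,-tilt])
    f=lambda v: sd(T(v).inv().apply(P-v[:3]),h)
    r=least_squares(f,[.505,.285,.115,-.195,.436],loss='soft_l1',f_scale=.002)
    print(lab,r.x[:3],np.degrees(r.x[3:]),np.sqrt(np.mean(r.fun**2)), 'under',r.x[:3]-T(r.x).as_matrix()[:,2]*.035)
d=np.load('top0.npz'); w=d['w']; z=w[...,2]
m=((z>.007)&(z<.3)&(w[...,0]>.33)&(w[...,0]<.75)&(w[...,1]>-.25)&(w[...,1]<.4)).astype(np.uint8)
nn,lab,st,c=cv2.connectedComponentsWithStats(m)
for i in range(1,nn):
    if st[i,4]>15: p=w[lab==i]; print(st[i],p.min(0),p.max(0))
E
python3 b.py
```

```text
34 along stand x [0.5084 0.2888 0.1106] [-10.7055  25.8354] 0.0010265743131245518 under [0.5234 0.286  0.0791]
rot90 [0.5118 0.293  0.112 ] [-12.8643  29.2136] 0.0022169327683239063 under [0.5285 0.2892 0.0814]
[250 147  37  22 624] [0.6263 0.0205 0.0081] [0.674  0.1228 0.0677]
[227 150  23  22 386] [0.6156 0.1257 0.0193] [0.6775 0.188  0.0302]
[291 152  20  19 297] [ 0.6172 -0.0478  0.0141] [0.6708 0.0068 0.0232]
[149 166  15  27 297] [0.5606 0.3697 0.0091] [0.6351 0.3999 0.0476]
[ 316  175   52   49 1981] [ 0.464  -0.1931  0.0074] [ 0.5959 -0.0592  0.0862]
[176 184  33  35 616] [0.4778 0.2432 0.007 ] [0.5841 0.3169 0.1497]
[285 223  18  14 103] [ 0.4329 -0.0191  0.0092] [0.4682 0.0283 0.0261]
[239 224  12  18 103] [0.4208 0.126  0.0071] [0.4681 0.1561 0.024 ]
[149 233   9   6  29] [0.433  0.3824 0.0072] [0.4469 0.3985 0.0406]
```

```bash
cat > p.py <<'E'
from h import *
import json,os
def down(a,tilt=0,about=None):
    a=np.radians(a); y=np.array([np.cos(a),np.sin(a),0]); z=np.array([0,0,-1.]); return R.from_matrix(np.stack([np.cross(y,z),y,z],1))
def load():
    c=json.load(open('cmd.json')); return np.array(c['p']),R.from_quat(c['q'])
def store(p,r): json.dump({'p':list(p),'q':list(r.as_quat())},open('cmd.json','w'))
def fromstate():
    s=manip.observe(); q=s['ee_rot']; return np.array(s['position']),R.from_quat([q[1],q[2],q[3],q[0]])
def go(tp,tr,calls,g,path=None,commit=True):
    """print rows; path(t)->(p,R) optional"""
    p0,r0=load(); pos,rot=p0,r0
    rv=(r0.inv()*tr).as_rotvec()
    for c in range(calls):
        rows=[]
        for i in range(1,6):
            t=(c*5+i)/(5*calls)
            if path: pt,rt=path(t)
            else: pt,rt=p0+(tp-p0)*t, r0*R.from_rotvec(rv*t)
            d=np.degrees((rot.inv()*rt).as_rotvec()).round(1); sh=rot.inv().apply(pt-pos).round(4)
            gg=g[c] if isinstance(g,(list,tuple)) else g
            rows.append([*d,*sh,gg])
        print(json.dumps([float(x)+0 for r in rows for x in r]))
        pos=pos+rot.apply(sh); rot=rot*R.from_rotvec(np.radians(d))
    if commit: store(pos,rot)
    print('end',pos.round(4),rot.as_matrix()[:,2].round(3))
E
python3 - <<'E'
from p import *
q=[0,.127,.992,0]
store([.157,.605,.231],R.from_quat([.127,.992,0,0]))
go(np.array([.44,.30,.231]),down(0),2,1)
go(np.array([.5705,-.096,.19]),down(-53),2,[.5,.45])
E
```

```text
[0.0, 0.0, 7.5, -0.0351, -0.0224, 0.0, 1.0, 0.0, 0.0, 15.1, -0.0701, -0.0448, 0.0, 1.0, 0.0, 0.0, 22.6, -0.1052, -0.0672, 0.0, 1.0, 0.0, 0.0, 30.2, -0.1403, -0.0895, 0.0, 1.0, 0.0, 0.0, 37.7, -0.1754, -0.1119, 0.0, 1.0]
[0.0, 0.0, 7.5, -0.0414, 0.0037, 0.0, 1.0, 0.0, 0.0, 15.1, -0.0829, 0.0074, 0.0, 1.0, 0.0, 0.0, 22.6, -0.1243, 0.0111, 0.0, 1.0, 0.0, 0.0, 30.2, -0.1657, 0.0149, 0.0, 1.0, 0.0, 0.0, 37.7, -0.2072, 0.0186, 0.0, 1.0]
end [0.44  0.3   0.231] [ 0.  0. -1.]
[0.0, 0.0, 5.3, -0.0396, 0.013, 0.0041, 0.5, 0.0, 0.0, 10.6, -0.0792, 0.0261, 0.0082, 0.5, 0.0, 0.0, 15.9, -0.1188, 0.0391, 0.0123, 0.5, 0.0, 0.0, 21.2, -0.1584, 0.0522, 0.0164, 0.5, 0.0, 0.0, 26.5, -0.198, 0.0652, 0.0205, 0.5]
[0.0, 0.0, 5.3, -0.0296, 0.0294, 0.0041, 0.45, 0.0, 0.0, 10.6, -0.0592, 0.0587, 0.0082, 0.45, 0.0, 0.0, 15.9, -0.0888, 0.088, 0.0123, 0.45, 0.0, 0.0, 21.2, -0.1185, 0.1174, 0.0164, 0.45, 0.0, 0.0, 26.5, -0.1481, 0.1467, 0.0205, 0.45]
end [ 0.5705 -0.096   0.19  ] [ 0.  0. -1.]
```

Emit:
play_rows(commands=[0.0,0.0,7.5,-0.0351,-0.0224,0.0,1.0,0.0,0.0,15.1,-0.0701,-0.0448,0.0,1.0,0.0,0.0,22.6,-0.1052,-0.0672,0.0,1.0,0.0,0.0,30.2,-0.1403,-0.0895,0.0,1.0,0.0,0.0,37.7,-0.1754,-0.1119,0.0,1.0])

```text
t: 0.6
position: [0.2998, 0.4507, 0.2309]
ee_rot: [-0.0, 0.443, 0.896, -0.0]
ft_force: [0.9, 0.4, 0.5]
opening: 0.0853
```

Emit:
play_rows(commands=[0.0,0.0,7.5,-0.0414,0.0037,0.0,1.0,0.0,0.0,15.1,-0.0829,0.0074,0.0,1.0,0.0,0.0,22.6,-0.1243,0.0111,0.0,1.0,0.0,0.0,30.2,-0.1657,0.0149,0.0,1.0,0.0,0.0,37.7,-0.2072,0.0186,0.0,1.0])

```text
t: 1.1
position: [0.4412, 0.2983, 0.2311]
ee_rot: [-0.0, 0.709, 0.705, -0.0]
ft_force: [0.2, 0.4, 0.2]
opening: 0.0854
```

Emit:
play_rows(commands=[0.0,0.0,5.3,-0.0396,0.013,0.0041,0.5,0.0,0.0,10.6,-0.0792,0.0261,0.0082,0.5,0.0,0.0,15.9,-0.1188,0.0391,0.0123,0.5,0.0,0.0,21.2,-0.1584,0.0522,0.0164,0.5,0.0,0.0,26.5,-0.198,0.0652,0.0205,0.5])

```text
t: 1.6
position: [0.5057, 0.1001, 0.2104]
ee_rot: [-0.0, 0.851, 0.525, -0.0]
ft_force: [0.1, 0.6, 0.2]
opening: 0.0426
```

Emit:
play_rows(commands=[0.0,0.0,5.3,-0.0296,0.0294,0.0041,0.45,0.0,0.0,10.6,-0.0592,0.0587,0.0082,0.45,0.0,0.0,15.9,-0.0888,0.088,0.0123,0.45,0.0,0.0,21.2,-0.1185,0.1174,0.0164,0.45,0.0,0.0,26.5,-0.1481,0.1467,0.0205,0.45])

```text
t: 2.1
position: [0.571, -0.0976, 0.1899]
ee_rot: [-0.0, 0.949, 0.316, -0.0]
ft_force: [0.3, 0.7, 0.1]
opening: 0.0384
```

```bash
python3 - <<'E'
from p import *
print(manip.observe()['qpos'])
p,r=fromstate(); print(p,r.as_euler('xyz',degrees=True))
store(p,down(-53) if 0 else r)
go(np.array([.5705,-.096,.060]),down(-53),2,.45)
E
```

```text
[-0.47298461  0.37371435  0.7642441   1.59079233 -0.266553    1.28517256
 -0.59562232]
[ 0.57104778 -0.09757412  0.18989351] [-1.79979754e+02  8.04934903e-03  3.68228979e+01]
[0.0, 0.0, 0.0, 0.0001, -0.0002, 0.013, 0.45, 0.0, 0.0, 0.0, 0.0001, -0.0003, 0.026, 0.45, 0.0, 0.0, -0.1, 0.0002, -0.0005, 0.039, 0.45, 0.0, 0.0, -0.1, 0.0002, -0.0006, 0.052, 0.45, 0.0, 0.0, -0.1, 0.0003, -0.0008, 0.0649, 0.45]
[0.0, 0.0, 0.0, 0.0, -0.0001, 0.013, 0.45, 0.0, 0.0, 0.0, 0.0001, -0.0003, 0.026, 0.45, 0.0, 0.0, 0.0, 0.0001, -0.0004, 0.039, 0.45, 0.0, 0.0, -0.1, 0.0002, -0.0006, 0.052, 0.45, 0.0, 0.0, -0.1, 0.0002, -0.0007, 0.065, 0.45]
end [ 0.5705 -0.096   0.06  ] [-0.  0. -1.]
```

Emit:
play_rows(commands=[0.0,0.0,0.0,0.0001,-0.0002,0.013,0.45,0.0,0.0,0.0,0.0001,-0.0003,0.026,0.45,0.0,0.0,0.0,0.0002,-0.0005,0.039,0.45,0.0,0.0,0.0,0.0002,-0.0006,0.052,0.45,0.0,0.0,0.0,0.0003,-0.0008,0.065,0.45])

```text
t: 2.6
position: [0.5705, -0.0939, 0.1241]
ee_rot: [-0.0, 0.948, 0.318, -0.0]
ft_force: [1.1, 0.8, -0.4]
opening: 0.0385
```

Emit:
play_rows(commands=[0.0,0.0,0.0,0.0,-0.0001,0.018,0.45,0.0,0.0,0.0,0.0001,-0.0003,0.036,0.45,0.0,0.0,0.0,0.0001,-0.0004,0.05,0.45,0.0,0.0,0.0,0.0002,-0.0006,0.06,0.45,0.0,0.0,0.0,0.0002,-0.0007,0.065,0.45])

```text
t: 3.1
position: [0.57, -0.0944, 0.0592]
ee_rot: [-0.0, 0.948, 0.318, -0.001]
ft_force: [-0.0, -0.0, 1.6]
opening: 0.0385
```

```bash
python3 - <<'E'
from p import *
s=manip.observe(); print(s['position'],s['ft_force'],s['opening'])
f=eyes.grab_frame('scene'); save(f,'g1.png',(290,170,410,290),5)
E
```

```text
[ 0.56999573 -0.09436772  0.05922886] [-0.01414163 -0.01704892  1.64446604] 0.038499002449218965
```

View pics/g1.png

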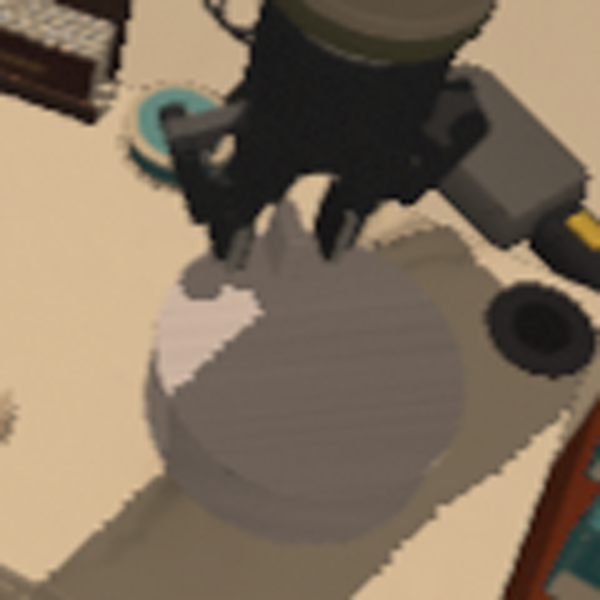

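Tab (around pixel 285,230 in the crop) stands centred between the open fingers. Close.

Emit:
play_rows(commands=[0,0,0,0,0,0,0.2,0,0,0,0,0,0,0.1,0,0,0,0,0,0,0,0,0,0,0,0,0,0,0,0,0,0,0,0,0], grip_force=50)

```text
t: 3.65
position: [0.571, -0.0949, 0.0611]
ee_rot: [0.0, 0.948, 0.317, 0.001]
ft_force: [-0.2, -0.7, 6.7]
opening: 0.0087
```

```bash
python3 - <<'E'
from p import *
p,r=fromstate(); s=manip.observe(); print(p,s['ft_force'],s['opening'],s['wrist_torque'])
# tilt about heel
store(p,r)
xl=r.as_matrix()[:,1]; yl=None
a=np.radians(37); ex=np.array([np.cos(a),np.sin(a),0]); ey=np.array([-np.sin(a),np.cos(a),0])
tab=p.copy(); heel=tab-ex*(.052+.0655); heel[2]=.050
print('heel',heel)
def path(ang):
    def f(t):
        q=R.from_rotvec(-ey*np.radians(ang)*t); return heel+q.apply(p-heel),q*r
    return f
go(None,r,4,0,path(20)) if 0 else None
pt,rt=path(20)(1); go(pt,rt,4,0,path(20))
E
```

```text
[ 0.57103844 -0.09490578  0.0611357 ] [-0.17967432 -0.72027494  6.74245141] 0.008682097822071431 [-0.08442562  0.13447041 -0.00360714]
heel [ 0.47719877 -0.16561905  0.05      ]
[0.0, 1.0, 0.0, -0.0002, 0.0, -0.002, 0.0, 0.0, 2.0, 0.0, -0.0005, 0.0, -0.0041, 0.0, 0.0, 3.0, 0.0, -0.0007, 0.0, -0.0061, 0.0, 0.0, 4.0, 0.0, -0.0011, 0.0, -0.0082, 0.0, 0.0, 5.0, 0.0, -0.0014, 0.0, -0.0102, 0.0]
[0.0, 1.0, 0.0, -0.0002, 0.0, -0.002, 0.0, 0.0, 2.0, 0.0, -0.0005, 0.0, -0.0041, 0.0, 0.0, 3.0, 0.0, -0.0007, 0.0, -0.0061, 0.0, 0.0, 4.0, 0.0, -0.0011, 0.0, -0.0082, 0.0, 0.0, 5.0, 0.0, -0.0014, 0.0, -0.0102, 0.0]
[0.0, 1.0, 0.0, -0.0002, 0.0, -0.0021, 0.0, 0.0, 2.0, 0.0, -0.0005, 0.0, -0.0041, 0.0, 0.0, 3.0, 0.0, -0.0007, 0.0, -0.0061, 0.0, 0.0, 4.0, 0.0, -0.0011, 0.0, -0.0082, 0.0, 0.0, 5.0, 0.0, -0.0014, 0.0, -0.0102, 0.0]
[0.0, 1.0, 0.0, -0.0002, 0.0, -0.0021, 0.0, 0.0, 2.0, 0.0, -0.0005, 0.0, -0.0041, 0.0, 0.0, 3.0, 0.0, -0.0008, 0.0, -0.0061, 0.0, 0.0, 4.0, 0.0, -0.0011, 0.0, -0.0082, 0.0, 0.0, 5.0, 0.0, -0.0014, 0.0, -0.0102, 0.0]
end [ 0.5623 -0.1014  0.1007] [ 0.275  0.206 -0.939]
```

Emit:
play_rows(commands=[0.0,1.0,0.0,-0.0002,0.0,-0.002,0.0,0.0,2.0,0.0,-0.0005,0.0,-0.0041,0.0,0.0,3.0,0.0,-0.0007,0.0,-0.0061,0.0,0.0,4.0,0.0,-0.0011,0.0,-0.0082,0.0,0.0,5.0,0.0,-0.0014,0.0,-0.0102,0.0])

```text
t: 4.15
position: [0.5692, -0.0956, 0.0707]
ee_rot: [-0.014, 0.947, 0.317, 0.042]
ft_force: [1.9, 1.1, 1.4]
opening: 0.0089
```

Emit:
play_rows(commands=[0.0,1.0,0.0,-0.0002,0.0,-0.002,0.0,0.0,2.0,0.0,-0.0005,0.0,-0.0041,0.0,0.0,3.0,0.0,-0.0007,0.0,-0.0061,0.0,0.0,4.0,0.0,-0.0011,0.0,-0.0082,0.0,0.0,5.0,0.0,-0.0014,0.0,-0.0102,0.0])

```text
t: 4.65
position: [0.5672, -0.097, 0.0806]
ee_rot: [-0.028, 0.945, 0.316, 0.083]
ft_force: [0.8, 0.3, 0.6]
opening: 0.009
```

```bash
cat > pic.py <<'E'
import sys
from p import *
f=eyes.grab_frame(sys.argv[1]); save(f,sys.argv[2],tuple(map(int,sys.argv[3].split(','))),float(sys.argv[4]))
np.savez('last_'+sys.argv[1]+'.npz',w=cloud(f),**f)
s=manip.observe(); print(s['t'],s['position'],s['ft_force'],s['opening'],s['wrist_torque'])
E
python3 pic.py scene g2.png 290,170,410,290 5
```

```text
4.7 [ 0.56693241 -0.09772261  0.08083185] [-0.01657622 -0.5650243   0.94958848] 0.008955782600670634 [-0.03618578  0.12133453  0.03083818]
```

View pics/g2.png

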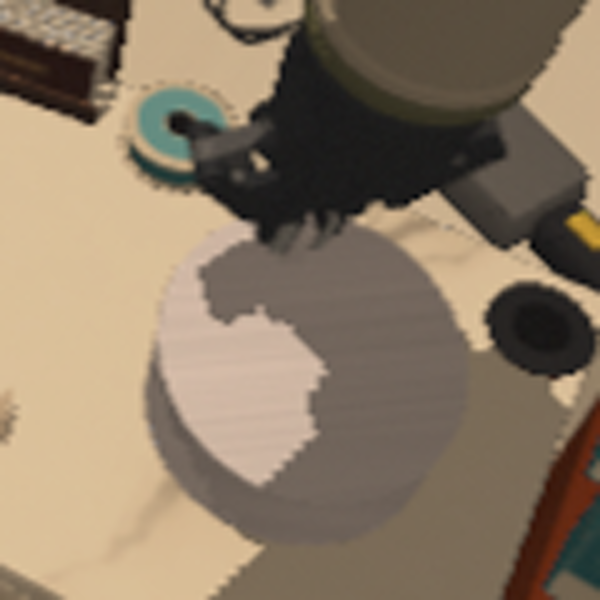

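```bash
cat > plane.py <<'E'
from h import *
import sys
w=np.load('last_scene.npz')['w']; 
m=np.zeros(w.shape[:2],bool); m[225:262,325:372]=True
p=w[m]; p=p[(p[:,2]>.035)&(np.hypot(p[:,0]-.53,p[:,1]+.127)<.06)]
A=np.c_[p[:,:2]-[.53,-.127],np.ones(len(p))]
c=np.linalg.lstsq(A,p[:,2],rcond=None)[0]
print(c,'tilt',np.degrees(np.arctan(np.hypot(*c[:2]))),'dir',np.degrees(np.arctan2(c[1],c[0])),'heel top z',c[2]-.067*np.hypot(*c[:2]),np.std(A@c-p[:,2]))
E
python3 plane.py
```

```text
[0.13665897 0.1035084  0.06645443] tilt 9.727888550437264 dir 37.141060016181754 heel top z 0.05496834075689017 0.0012835732960484161
```

The lid is tipped 9.7°, with its heel at about 0.0537 on top, so it still rests on the rim. Continuing to 20°.

Emit:
play_rows(commands=[0.0,1.0,0.0,-0.0002,0.0,-0.0021,0.0,0.0,2.0,0.0,-0.0005,0.0,-0.0041,0.0,0.0,3.0,0.0,-0.0007,0.0,-0.0061,0.0,0.0,4.0,0.0,-0.0011,0.0,-0.0082,0.0,0.0,5.0,0.0,-0.0014,0.0,-0.0102,0.0])

```text
t: 5.2
position: [0.5646, -0.099, 0.0904]
ee_rot: [-0.042, 0.94, 0.314, 0.124]
ft_force: [-1.3, -0.3, -0.6]
opening: 0.009
```

Emit:
play_rows(commands=[0.0,1.0,0.0,-0.0002,0.0,-0.0021,0.0,0.0,2.0,0.0,-0.0005,0.0,-0.0041,0.0,0.0,3.0,0.0,-0.0008,0.0,-0.0061,0.0,0.0,4.0,0.0,-0.0011,0.0,-0.0082,0.0,0.0,5.0,0.0,-0.0014,0.0,-0.0102,0.0])

```text
t: 5.7
position: [0.5617, -0.1013, 0.1]
ee_rot: [-0.055, 0.934, 0.312, 0.165]
ft_force: [-1.2, 0.0, -0.3]
opening: 0.0089
```

Emit:
play_rows(commands=[0,0,0,0,0,0,0,0,0,0,0,0,0,0,0,0,0,0,0,0,0,0,0,0,0,0,0,0,0,0,0,0,0,0,0])

```text
t: 6.2
position: [0.5618, -0.1011, 0.0998]
ee_rot: [-0.055, 0.934, 0.313, 0.165]
ft_force: [-1.1, -1.0, 0.5]
opening: 0.0088
```

```bash
python3 pic.py scene g3.png 290,170,410,290 5; python3 plane.py
python3 - <<'E'
from p import *
p,r=fromstate(); print(p, r.as_matrix()[:,2])
p0,r0=load(); print(p0,r0.as_matrix()[:,2], np.degrees((r0.inv()*r).as_rotvec()))
# lift: straight up 90mm while tilted, in 2 calls ; then level about lid centre while moving
go(p0+[0,0,.09],r0,2,0)
# placement pose: tcp rel lid: at grasp tcp z .0611 with lid origin z .045 -> tcp 16mm above lid origin
# tab at centre + .052*ex ; keep yaw 37
a=np.radians(37); ex=np.array([np.cos(a),np.sin(a),0])
tp=np.array([.54,.08,0])+.052*ex; tp[2]=.12; print(tp)
go(tp,down(-53),2,0)
E
```

```text
6.25 [ 0.56180202 -0.10114261  0.09975334] [-0.43463783 -1.00587028  0.18513848] 0.009162539311439344 [-0.46041691  0.67456701 -0.00812034]
[0.28549757 0.21533887 0.07882663] tilt 19.677187487681024 dir 37.02572198124564 heel top z 0.054867244737184184 0.0015481948697760534
[ 0.56180202 -0.10114261  0.09975334] [ 0.27288115  0.20572629 -0.9397939 ]
[ 0.56233099 -0.10141805  0.10065386] [ 0.27461253  0.20576373 -0.93928124] [ 0.05801475 -0.08568773  0.00095552]
[0.0, 0.0, 0.0, 0.0031, 0.0, -0.0085, 0.0, 0.0, 0.0, 0.0, 0.0062, 0.0, -0.0169, 0.0, 0.0, 0.0, 0.0, 0.0093, 0.0, -0.0254, 0.0, 0.0, 0.0, 0.0, 0.0124, 0.0, -0.0338, 0.0, 0.0, 0.0, 0.0, 0.0154, 0.0, -0.0423, 0.0]
[0.0, 0.0, 0.0, 0.0031, 0.0001, -0.0084, 0.0, 0.0, 0.0, 0.0, 0.0062, 0.0001, -0.0169, 0.0, 0.0, 0.0, 0.0, 0.0093, 0.0001, -0.0253, 0.0, 0.0, 0.0, 0.0, 0.0124, 0.0001, -0.0338, 0.0, 0.0, 0.0, 0.0, 0.0155, 0.0001, -0.0422, 0.0]
end [ 0.5624 -0.1014  0.1906] [ 0.275  0.206 -0.939]
[0.58152905 0.11129438 0.12      ]
[0.0, -2.0, 0.0, 0.011, -0.0158, 0.0115, 0.0, 0.0, -4.0, 0.0, 0.0221, -0.0317, 0.0231, 0.0, 0.0, -6.0, 0.0, 0.0331, -0.0475, 0.0346, 0.0, 0.0, -8.0, 0.0, 0.0442, -0.0634, 0.0461, 0.0, 0.0, -10.0, 0.0, 0.0552, -0.0792, 0.0577, 0.0]
[0.0, -2.0, 0.0, 0.0129, -0.0158, 0.0094, 0.0, 0.0, -4.0, 0.0, 0.0258, -0.0317, 0.0189, 0.0, 0.0, -6.1, 0.0, 0.0387, -0.0475, 0.0283, 0.0, 0.1, -8.1, 0.0, 0.0515, -0.0634, 0.0378, 0.0, 0.1, -10.1, 0.0, 0.0644, -0.0792, 0.0472, 0.0]
end [0.5815 0.1113 0.12  ] [-0.001  0.    -1.   ]
```

View pics/g3.png

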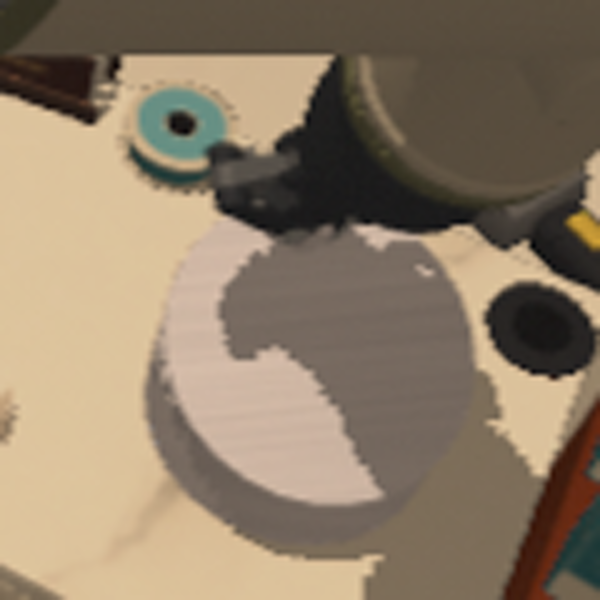

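The lid is tipped 19.7° with its heel still on the rim. Now lifting it off and carrying it over.

Emit:
play_rows(commands=[0.0,0.0,0.0,0.0031,0.0,-0.0085,0.0,0.0,0.0,0.0,0.0062,0.0,-0.0169,0.0,0.0,0.0,0.0,0.0093,0.0,-0.0254,0.0,0.0,0.0,0.0,0.0124,0.0,-0.0338,0.0,0.0,0.0,0.0,0.0154,0.0,-0.0423,0.0])

```text
t: 6.75
position: [0.5619, -0.1012, 0.146]
ee_rot: [-0.055, 0.934, 0.313, 0.165]
ft_force: [1.5, -0.8, -1.6]
opening: 0.0092
```

Emit:
play_rows(commands=[0.0,0.0,0.0,0.0031,0.0001,-0.0084,0.0,0.0,0.0,0.0,0.0062,0.0001,-0.0169,0.0,0.0,0.0,0.0,0.0093,0.0001,-0.0253,0.0,0.0,0.0,0.0,0.0124,0.0001,-0.0338,0.0,0.0,0.0,0.0,0.0155,0.0001,-0.0422,0.0])

```text
t: 7.25
position: [0.5619, -0.1013, 0.1905]
ee_rot: [-0.055, 0.934, 0.312, 0.165]
ft_force: [-0.5, -0.4, -1.5]
opening: 0.0093
```

Emit:
play_rows(commands=[0.0,-2.0,0.0,0.011,-0.0158,0.0115,0.0,0.0,-4.0,0.0,0.0221,-0.0317,0.0231,0.0,0.0,-6.0,0.0,0.0331,-0.0475,0.0346,0.0,0.0,-8.0,0.0,0.0442,-0.0634,0.0461,0.0,0.0,-10.0,0.0,0.0552,-0.0792,0.0577,0.0])

```text
t: 7.75
position: [0.5716, 0.006, 0.1547]
ee_rot: [-0.027, 0.945, 0.316, 0.082]
ft_force: [0.7, -0.3, -1.0]
opening: 0.0087
```

Emit:
play_rows(commands=[0.0,-2.0,0.0,0.0129,-0.0158,0.0094,0.0,0.0,-4.0,0.0,0.0258,-0.0317,0.0189,0.0,0.0,-6.1,0.0,0.0387,-0.0475,0.0283,0.0,0.1,-8.1,0.0,0.0515,-0.0634,0.0378,0.0,0.1,-10.1,0.0,0.0644,-0.0792,0.0472,0.0])

```text
t: 8.25
position: [0.5811, 0.1125, 0.1193]
ee_rot: [-0.0, 0.948, 0.317, -0.002]
ft_force: [0.5, -0.4, -1.6]
opening: 0.0091
```

```bash
python3 pic.py scene g4.png 200,130,400,280 4; python3 - <<'E'
from p import *
p,r=fromstate(); p0,r0=load(); print(p,p0,np.degrees((r0.inv()*r).as_rotvec()))
w=np.load('last_scene.npz')['w'];z=w[...,2]
m=(abs(z-.11)<.012)&(np.hypot(w[...,0]-.54,w[...,1]-.08)<.075)
q=w[m]; A=np.c_[q[:,:2]-[.54,.08],np.ones(len(q))]
q2=q
for _ in range(5):
    c=np.linalg.lstsq(A,q2[:,2],rcond=None)[0]; e=abs(A@c-q2[:,2]); k=e<.004; A=A[k];q2=q2[k]
print(len(q2),np.degrees(c[:2]),c[2]); print(cv2.minEnclosingCircle(q2[:,:2].astype(np.float32)))
E
```

```text
8.3 [0.58056688 0.11871841 0.11754455] [-1.03812076  6.90383183 -3.54664116] 0.009151854552805282 [ 0.48455017  0.01225596 -0.04237736]
[0.58056688 0.11871841 0.11754455] [0.5815266  0.11128295 0.12000018] [ 0.19217747 -0.25647005 -0.3787621 ]
2142 [-0.13327593 -0.01197703] 0.11340367205898712
((0.5405146479606628, 0.07876532524824142), 0.06798126548528671)
```

View pics/g4.png

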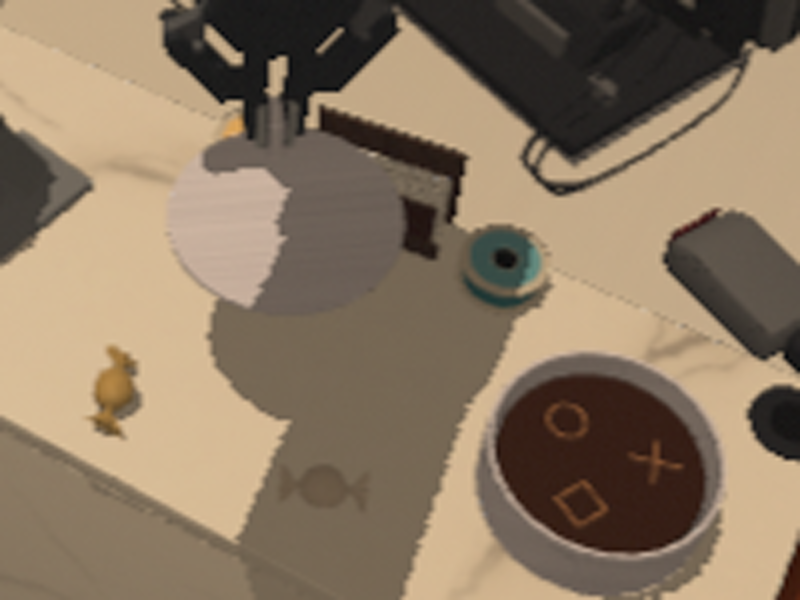

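```bash
python3 - <<'E'
from p import *
p,r=fromstate(); print(p)
t=np.array([.5815,.1113,.05])
go(t,down(-53),2,0); t[2]=.0165; go(t,down(-53),2,0)
E
```

```text
[0.58056688 0.11871841 0.11754455]
[0.0, 0.0, 0.0, 0.0, 0.0, 0.007, 0.0, 0.0, 0.0, 0.0, 0.0, 0.0, 0.014, 0.0, 0.0, 0.0, 0.0, 0.0, 0.0, 0.021, 0.0, 0.0, 0.0, 0.0, 0.0, 0.0, 0.028, 0.0, 0.0, 0.0, 0.0, 0.0, 0.0, 0.035, 0.0]
[0.0, 0.0, 0.0, 0.0, 0.0, 0.007, 0.0, 0.0, 0.0, 0.0, 0.0, 0.0, 0.014, 0.0, 0.0, 0.0, 0.0, 0.0, 0.0, 0.021, 0.0, 0.0, 0.0, 0.0, 0.0, 0.0, 0.028, 0.0, 0.0, 0.0, 0.0, 0.0, 0.0, 0.035, 0.0]
end [0.5815 0.1113 0.05  ] [-0.001  0.    -1.   ]
[0.0, 0.0, 0.0, 0.0, 0.0, 0.0034, 0.0, 0.0, 0.0, 0.0, 0.0, 0.0, 0.0067, 0.0, 0.0, 0.0, 0.0, 0.0, 0.0, 0.0101, 0.0, 0.0, 0.0, 0.0, 0.0, 0.0, 0.0134, 0.0, 0.0, 0.0, 0.0, 0.0, 0.0, 0.0168, 0.0]
[0.0, 0.0, 0.0, 0.0, 0.0, 0.0033, 0.0, 0.0, 0.0, 0.0, 0.0, 0.0, 0.0067, 0.0, 0.0, 0.0, 0.0, 0.0, 0.0, 0.01, 0.0, 0.0, 0.0, 0.0, 0.0, 0.0, 0.0134, 0.0, 0.0, 0.0, 0.0, 0.0, 0.0, 0.0167, 0.0]
end [0.5814 0.1113 0.0165] [-0.001  0.    -1.   ]
```

Emit:
play_rows(commands=[0.0,0.0,0.0,0.0,0.0,0.007,0.0,0.0,0.0,0.0,0.0,0.0,0.014,0.0,0.0,0.0,0.0,0.0,0.0,0.021,0.0,0.0,0.0,0.0,0.0,0.0,0.028,0.0,0.0,0.0,0.0,0.0,0.0,0.035,0.0])

```text
t: 8.8
position: [0.5808, 0.1107, 0.0837]
ee_rot: [-0.001, 0.948, 0.317, -0.001]
ft_force: [-0.0, -0.3, -1.0]
opening: 0.009
```

Emit:
play_rows(commands=[0.0,0.0,0.0,0.0,0.0,0.007,0.0,0.0,0.0,0.0,0.0,0.0,0.014,0.0,0.0,0.0,0.0,0.0,0.0,0.021,0.0,0.0,0.0,0.0,0.0,0.0,0.028,0.0,0.0,0.0,0.0,0.0,0.0,0.035,0.0])

```text
t: 9.3
position: [0.5808, 0.1115, 0.0485]
ee_rot: [-0.001, 0.948, 0.317, -0.001]
ft_force: [0.0, 0.2, -1.3]
opening: 0.0088
```

Emit:
play_rows(commands=[0.0,0.0,0.0,0.0,0.0,0.0034,0.0,0.0,0.0,0.0,0.0,0.0,0.0067,0.0,0.0,0.0,0.0,0.0,0.0,0.0101,0.0,0.0,0.0,0.0,0.0,0.0,0.0134,0.0,0.0,0.0,0.0,0.0,0.0,0.0168,0.0])

```text
t: 9.8
position: [0.5808, 0.1115, 0.0322]
ee_rot: [-0.001, 0.948, 0.317, -0.001]
ft_force: [-0.1, -0.4, -1.1]
opening: 0.0091
```

Emit:
play_rows(commands=[0.0,0.0,0.0,0.0,0.0,0.0033,0.0,0.0,0.0,0.0,0.0,0.0,0.0067,0.0,0.0,0.0,0.0,0.0,0.0,0.01,0.0,0.0,0.0,0.0,0.0,0.0,0.0134,0.0,0.0,0.0,0.0,0.0,0.0,0.0167,0.0])

```text
t: 10.3
position: [0.5809, 0.1117, 0.016]
ee_rot: [-0.001, 0.948, 0.317, -0.001]
ft_force: [-14.3, -2.4, 37.3]
opening: 0.0087
```

```bash
python3 pic.py scene g5.png 200,130,400,280 4
```

```text
10.35 [0.5809018  0.11165809 0.01610824] [ 0.18783688 -0.17158654  0.91494054] 0.008998445923327448 [ 0.24305066  0.01399735 -0.00607247]
```

View pics/g5.png

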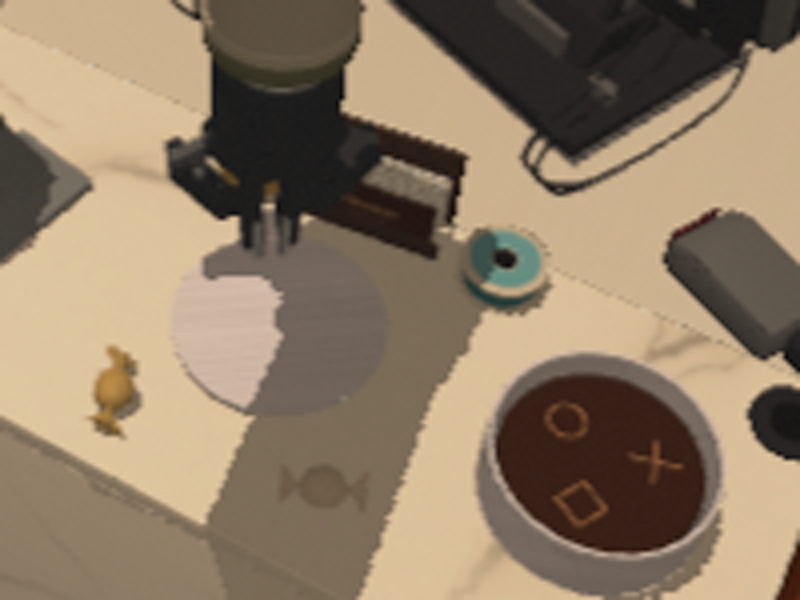

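Lid flat on the counter. Release and rise.

Emit:
play_rows(commands=[0,0,0,0,0,0,0.3,0,0,0,0,0,0,0.3,0,0,0,0,0,0,0.3,0,0,0,0,0,0,0.3,0,0,0,0,0,-0.005,0.3])

```text
t: 10.85
position: [0.5801, 0.1114, 0.0201]
ee_rot: [-0.001, 0.948, 0.317, -0.002]
ft_force: [-0.4, -0.8, 0.0]
opening: 0.0256
```

Emit:
play_rows(commands=[0,0,0,0,0,-0.02,0.3,0,0,0,0,0,-0.05,0.3,0,0,0,0,0,-0.09,0.3,0,0,0,0,0,-0.13,0.3,0,0,0,0,0,-0.17,0.3])

```text
t: 11.35
position: [0.5809, 0.1112, 0.1927]
ee_rot: [-0.001, 0.948, 0.317, -0.001]
ft_force: [-0.1, 0.6, -0.4]
opening: 0.0257
```

```bash
python3 pic.py scene g6.png 150,110,410,280 3; python3 pic.py top g6t.png 150,130,410,250 3
python3 - <<'E'
from p import *
p,r=fromstate();print(p,manip.observe()['qpos'])
store(p,r)
yaw=np.radians(-10.9);tl=np.radians(25)
s=np.array([np.cos(yaw),np.sin(yaw),0]); u=-np.sin(tl)*s+np.array([0,0,np.cos(tl)])
sy=np.array([-np.sin(yaw),np.cos(yaw),0])  # ~79 deg
y=sy; z=-u
Rg=R.from_matrix(np.stack([np.cross(y,z),y,z],1))
# case centre .5084 .2888 .1106 ; underside
und=np.array([.5084,.2888,.1106])-u*.035
np.savez('g.npz',u=u,und=und,q=Rg.as_quat())
print('und',und,'u',u,'top',und+u*.07)
pre=und+u*(.024+.08); print(pre)
go(pre,Rg,4,.85,commit=False)
E
```

```text
11.4 [0.58410812 0.11143555 0.20011735] [ 2.41947612 -0.03339536  5.81233239] 0.025717126923888993 [-0.00363038 -0.23583127 -0.00371757]
11.45 [0.58429794 0.11141471 0.19741389] [ 0.64033952  0.26040045 -0.46759364] 0.02558298638079575 [-0.0739603  -0.07251121  0.02152495]
[0.58429794 0.11141471 0.19741389] [-0.69384328  0.36521378  0.59321054  1.54009072 -0.21163381  1.29247201
 -0.99987363]
und [0.52292478 0.28600297 0.07887923] u [-0.41499368  0.07991519  0.90630779] top [0.49387522 0.29159703 0.14232077]
[0.47976544 0.29431415 0.17313524]
[-1.4, -0.6, -6.5, 0.0013, -0.0105, 0.0012, 0.85, -2.8, -1.3, -13.0, 0.0026, -0.0209, 0.0024, 0.85, -4.2, -1.9, -19.5, 0.0039, -0.0314, 0.0036, 0.85, -5.6, -2.6, -25.9, 0.0053, -0.0418, 0.0048, 0.85, -7.0, -3.2, -32.4, 0.0066, -0.0523, 0.006, 0.85]
[-1.4, -0.7, -6.5, 0.0067, -0.0081, -0.0002, 0.85, -2.8, -1.3, -13.0, 0.0135, -0.0163, -0.0004, 0.85, -4.3, -2.0, -19.5, 0.0202, -0.0245, -0.0006, 0.85, -5.7, -2.6, -26.0, 0.027, -0.0326, -0.0008, 0.85, -7.1, -3.2, -32.5, 0.0338, -0.0408, -0.0009, 0.85]
[-1.4, -0.7, -6.4, 0.01, -0.0032, -0.0015, 0.85, -2.8, -1.3, -12.9, 0.02, -0.0063, -0.0029, 0.85, -4.2, -2.0, -19.4, 0.03, -0.0095, -0.0043, 0.85, -5.6, -2.6, -25.9, 0.0401, -0.0127, -0.0057, 0.85, -7.0, -3.2, -32.4, 0.0501, -0.0158, -0.0071, 0.85]
[-1.4, -0.7, -6.5, 0.01, 0.0028, -0.002, 0.85, -2.8, -1.3, -13.0, 0.02, 0.0057, -0.004, 0.85, -4.2, -2.0, -19.4, 0.03, 0.0086, -0.0059, 0.85, -5.6, -2.6, -25.9, 0.04, 0.0115, -0.0079, 0.85, -7.0, -3.2, -32.4, 0.05, 0.0144, -0.0099, 0.85]
end [0.4798 0.2943 0.1731] [ 0.414 -0.08  -0.907]
```

View pics/g6.png

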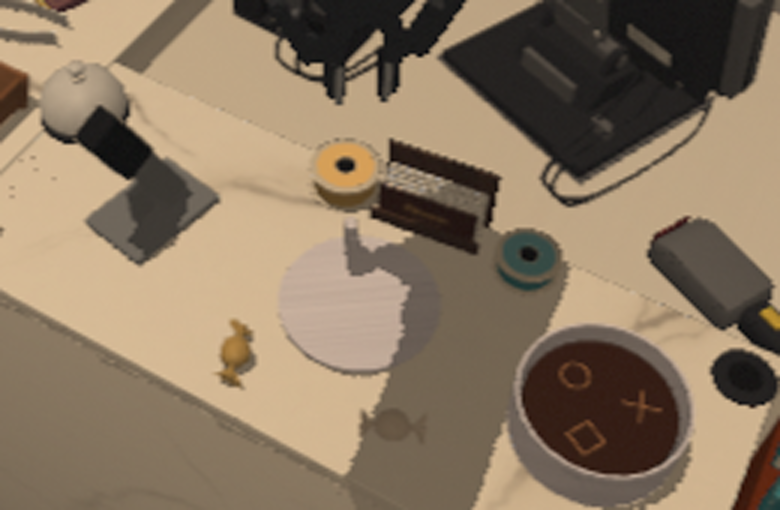

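View pics/g6t.png

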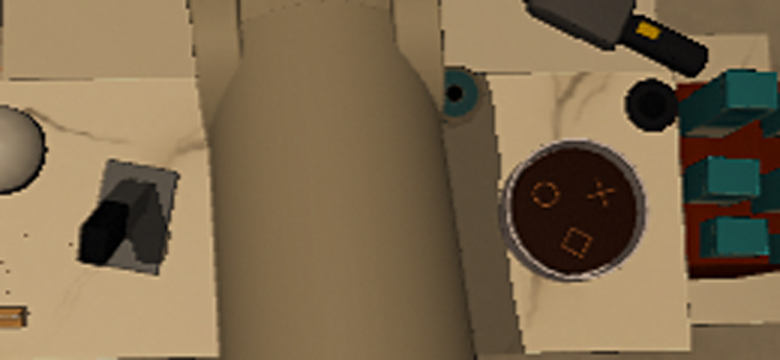

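Lid lies flat around crop pixel (360,305), clear of the card holder and pralines. The ring mark is the left-upper one at (575,375). The gauge is still leaning in its stand. Moving to the pre-grasp pose along the gauge axis.

Emit:
play_rows(commands=[-1.4,-0.6,-6.5,0.0013,-0.0105,0.0012,0.6,-2.8,-1.3,-13.0,0.0026,-0.0209,0.0024,0.6,-4.2,-1.9,-19.5,0.0039,-0.0314,0.0036,0.6,-5.6,-2.6,-25.9,0.0053,-0.0418,0.0048,0.6,-7.0,-3.2,-32.4,0.0066,-0.0523,0.006,0.6])

```text
t: 11.95
position: [0.5546, 0.1575, 0.1846]
ee_rot: [0.066, 0.819, 0.57, -0.008]
ft_force: [0.8, 0.5, -0.2]
opening: 0.0515
```

Emit:
play_rows(commands=[-1.4,-0.7,-6.5,0.0067,-0.0081,-0.0002,0.6,-2.8,-1.3,-13.0,0.0135,-0.0163,-0.0004,0.6,-4.3,-2.0,-19.5,0.0202,-0.0245,-0.0006,0.6,-5.7,-2.6,-26.0,0.027,-0.0326,-0.0008,0.6,-7.1,-3.2,-32.5,0.0338,-0.0408,-0.0009,0.6])

```text
t: 12.45
position: [0.5284, 0.2033, 0.1786]
ee_rot: [0.126, 0.62, 0.774, -0.014]
ft_force: [-0.2, 0.8, -1.7]
opening: 0.051
```

Emit:
play_rows(commands=[-1.4,-0.7,-6.4,0.01,-0.0032,-0.0015,0.6,-2.8,-1.3,-12.9,0.02,-0.0063,-0.0029,0.6,-4.2,-2.0,-19.4,0.03,-0.0095,-0.0043,0.6,-5.6,-2.6,-25.9,0.0401,-0.0127,-0.0057,0.6,-7.0,-3.2,-32.4,0.0501,-0.0158,-0.0071,0.6])

```text
t: 12.95
position: [0.5021, 0.2489, 0.1728]
ee_rot: [0.176, 0.371, 0.912, -0.019]
ft_force: [0.8, -0.3, 0.1]
opening: 0.0513
```

Emit:
play_rows(commands=[-1.4,-0.7,-6.5,0.01,0.0028,-0.002,0.6,-2.8,-1.3,-13.0,0.02,0.0057,-0.004,0.6,-4.2,-2.0,-19.4,0.03,0.0086,-0.0059,0.6,-5.6,-2.6,-25.9,0.04,0.0115,-0.0079,0.6,-7.0,-3.2,-32.4,0.05,0.0144,-0.0099,0.6])

```text
t: 13.45
position: [0.4759, 0.2945, 0.1667]
ee_rot: [0.211, 0.09, 0.973, -0.022]
ft_force: [-0.1, -0.6, -0.1]
opening: 0.0513
```

```bash
python3 pic.py scene g7.png 130,80,280,210 5; python3 - <<'E'
from p import *
g=np.load('g.npz'); Rg=R.from_quat(g['q']); u=g['u'];und=g['und']
p,r=fromstate(); s=manip.observe(); print(p,und+u*.104,np.degrees((r.inv()*Rg).as_rotvec()),s['qpos'],s['joint_vel'])
E
```

```text
13.5 [0.47469893 0.29579296 0.16631983] [-1.70061778  1.57861098 -0.50150917] 0.05122043226040846 [0.08364935 0.49740583 0.04822349]
[0.47469893 0.29579296 0.16631983] [0.47976544 0.29431415 0.17313524] [-0.04588673 -0.55430461  0.87891777] [-1.03284412  0.10676104  0.1982091   1.9432579   0.43733758  0.91314983
  0.31892634] [ 0.00528971  0.01558942  0.0150389  -0.02712781 -0.03036315  0.04322153
 -0.16306297]
```

View pics/g7.png

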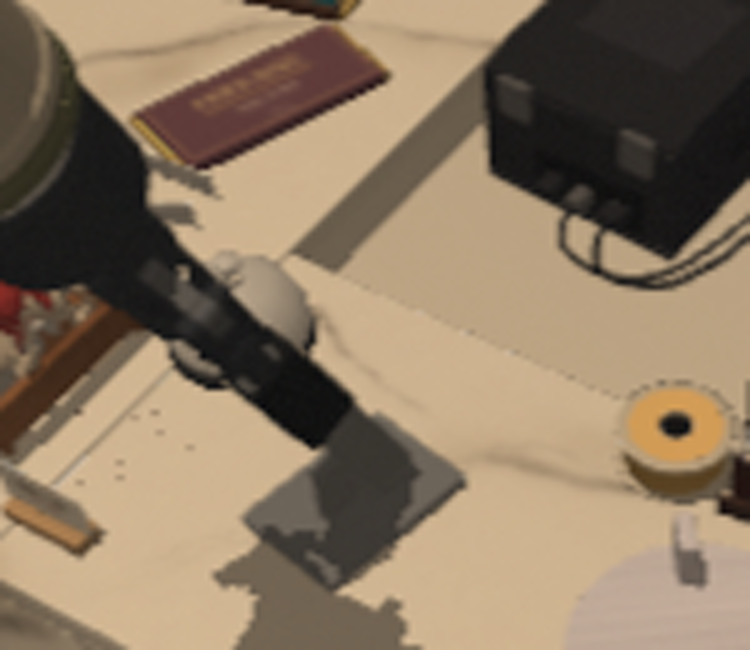

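```bash
python3 - <<'E'
from p import *
g=np.load('g.npz'); Rg=R.from_quat(g['q']); u=g['u'];und=g['und']
p,r=fromstate(); store(p,r)
go(und+u*.06,Rg,2,.6); go(und+u*.024,Rg,1,.6)
E
```

```text
[0.0, -0.1, 0.1, -0.0008, -0.0001, 0.004, 0.6, 0.0, -0.1, 0.2, -0.0016, -0.0001, 0.008, 0.6, 0.0, -0.2, 0.3, -0.0024, -0.0002, 0.012, 0.6, 0.0, -0.2, 0.4, -0.0032, -0.0002, 0.016, 0.6, 0.0, -0.3, 0.4, -0.004, -0.0003, 0.02, 0.6]
[0.0, 0.0, 0.1, -0.0008, 0.0, 0.004, 0.6, 0.0, -0.1, 0.2, -0.0016, -0.0001, 0.008, 0.6, 0.0, -0.1, 0.3, -0.0024, -0.0001, 0.012, 0.6, 0.0, -0.2, 0.4, -0.0031, -0.0002, 0.016, 0.6, 0.0, -0.3, 0.5, -0.0039, -0.0003, 0.02, 0.6]
end [0.498  0.2908 0.1332] [ 0.416 -0.081 -0.906]
[0.0, 0.0, 0.0, 0.0, 0.0, 0.0072, 0.6, 0.0, 0.0, 0.0, 0.0, 0.0, 0.0144, 0.6, 0.0, 0.0, 0.0, 0.0, 0.0, 0.0216, 0.6, 0.0, 0.0, 0.0, 0.0, 0.0001, 0.0288, 0.6, 0.0, 0.0, 0.0, 0.0, 0.0001, 0.036, 0.6]
end [0.513  0.2879 0.1006] [ 0.416 -0.081 -0.906]
```

Emit:
play_rows(commands=[0.0,-0.1,0.1,-0.0008,-0.0001,0.004,0.6,0.0,-0.1,0.2,-0.0016,-0.0001,0.008,0.6,0.0,-0.2,0.3,-0.0024,-0.0002,0.012,0.6,0.0,-0.2,0.4,-0.0032,-0.0002,0.016,0.6,0.0,-0.3,0.4,-0.004,-0.0003,0.02,0.6])

```text
t: 14.0
position: [0.4884, 0.2912, 0.1499]
ee_rot: [0.213, 0.096, 0.972, -0.022]
ft_force: [0.2, 0.4, 0.5]
opening: 0.0512
```

Emit:
play_rows(commands=[0.0,0.0,0.1,-0.0008,0.0,0.004,0.6,0.0,-0.1,0.2,-0.0016,-0.0001,0.008,0.6,0.0,-0.1,0.3,-0.0024,-0.0001,0.012,0.6,0.0,-0.2,0.4,-0.0031,-0.0002,0.016,0.6,0.0,-0.3,0.5,-0.0039,-0.0003,0.02,0.6])

```text
t: 14.5
position: [0.4997, 0.2889, 0.1335]
ee_rot: [0.216, 0.1, 0.971, -0.021]
ft_force: [-0.8, -0.6, -0.1]
opening: 0.0514
```

Emit:
play_rows(commands=[0.0,0.0,0.0,0.0,0.0,0.0072,0.6,0.0,0.0,0.0,0.0,0.0,0.0144,0.6,0.0,0.0,0.0,0.0,0.0,0.0216,0.6,0.0,0.0,0.0,0.0,0.0001,0.0288,0.6,0.0,0.0,0.0,0.0,0.0001,0.036,0.6])

```text
t: 15.0
position: [0.5147, 0.2859, 0.1004]
ee_rot: [0.216, 0.1, 0.971, -0.021]
ft_force: [-0.0, 0.1, -1.2]
opening: 0.0512
```

```bash
python3 pic.py scene g8.png 130,80,280,210 5; python3 pic.py top g8t.png 130,150,250,250 5; python3 - <<'E'
from p import *
g=np.load('g.npz'); Rg=R.from_quat(g['q']); u=g['u'];und=g['und']
p,r=fromstate(); s=manip.observe(); print(p,und+u*.024,np.degrees((r.inv()*Rg).as_rotvec()),s['qpos'],s['joint_vel'])
E
```

```text
15.05 [0.51463972 0.28526041 0.09938215] [-0.41463127  0.47187449 -1.10527087] 0.051489152596986706 [0.02665179 0.48699856 0.02447637]
15.1 [0.51442936 0.28526701 0.09989426] [0.45723435 0.34799962 0.11639933] 0.051007071185296585 [0.0804609  0.47347626 0.02239937]
[0.51442936 0.28526701 0.09989426] [0.51296493 0.28792093 0.10063061] [-0.32903703 -0.01204527 -0.76156048] [-0.98532929  0.23849212  0.23399344  1.96440224  0.45386701  0.74191464
  0.29510729] [-0.00360223 -0.01946139 -0.00390502 -0.00752002  0.00026869  0.01884242
  0.00095979]
```

View pics/g8.png

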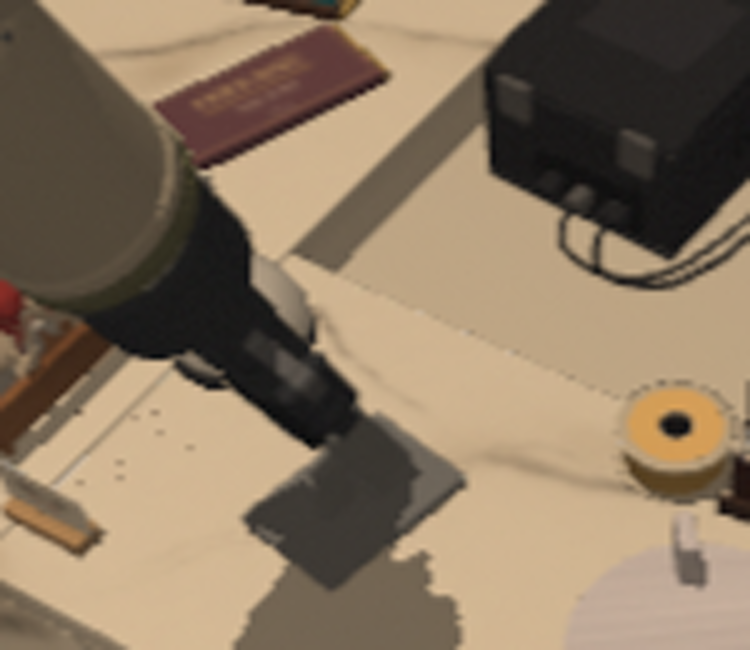

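View pics/g8t.png

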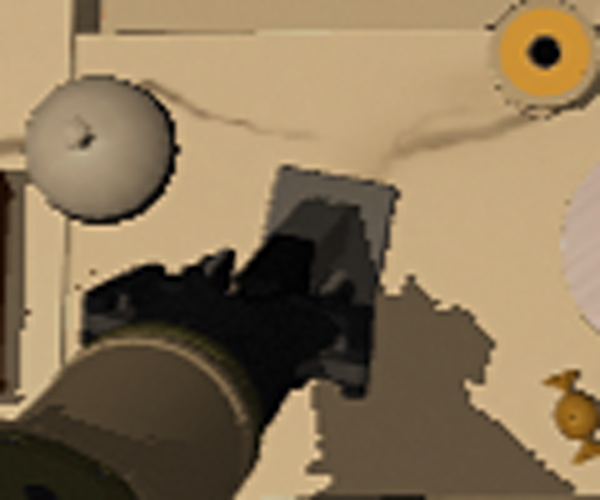

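Emit:
play_rows(commands=[0,0,0,0,0.0012,0,0.6,0,0,0,0,0.0023,0,0.6,0,0,0,0,0.0023,0,0.45,0,0,0,0,0.0023,0,0.35,0,0,0,0,0.0023,0,0.2], grip_force=60)

```text
t: 15.6
position: [0.515, 0.2885, 0.1014]
ee_rot: [0.216, 0.1, 0.971, -0.021]
ft_force: [0.3, 0.0, 1.8]
opening: 0.0232
```

Emit:
play_rows(commands=[0,0,0,0,0,0,0.1,0,0,0,0,0,0,0,0,0,0,0,0,0,0,0,0,0,0,0,0,0,0,0,0,0,0,0,0])

```text
t: 16.1
position: [0.515, 0.2884, 0.1013]
ee_rot: [0.216, 0.1, 0.971, -0.021]
ft_force: [-2.8, -0.9, 4.7]
opening: 0.0234
```

```bash
python3 - <<'E'
from p import *
g=np.load('g.npz'); Rg=R.from_quat(g['q']); u=g['u'];und=g['und']
p,r=fromstate(); s=manip.observe(); print(p,und+u*.024,np.degrees((r.inv()*Rg).as_rotvec()),s['ft_force'],s['wrist_torque'],s['opening'])
print(r.as_matrix()[:,2],u)
E
```

```text
[0.51500612 0.2884435  0.10134743] [0.51296493 0.28792093 0.10063061] [-0.21015417  0.04305967 -0.76968259] [-2.84441798 -0.9477151   4.67472264] [-0.04874951  0.58488374 -0.05418482] 0.0233631502014839
[ 0.41494315 -0.08364575 -0.90599425] [-0.41499368  0.07991519  0.90630779]
```

Emit:
play_rows(commands=[0,0,0,0,0,-0.004,0,0,0,0,0,0,-0.012,0,0,0,0,0,0,-0.02,0,0,0,0,0,0,-0.028,0,0,0,0,0,0,-0.036,0])

```text
t: 16.6
position: [0.4996, 0.2915, 0.1345]
ee_rot: [0.216, 0.1, 0.971, -0.021]
ft_force: [0.5, 0.8, -1.9]
opening: 0.0236
```

```bash
python3 pic.py scene g9.png 130,80,280,210 5
```

```text
16.65 [0.49965858 0.29224728 0.13570752] [-0.33160535  0.54957897 -0.60132598] 0.023310728710183158 [ 0.13577318  0.52456435 -0.00554541]
```

View pics/g9.png

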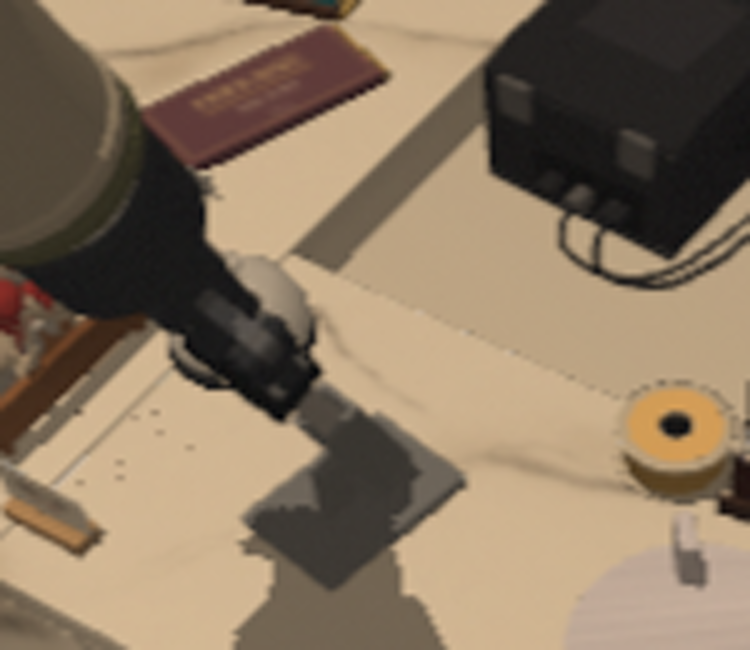

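The stem is sliding out freely (grey stem at crop ~(325,405)). Continuing.

Emit:
play_rows(commands=[0,0,0,0,0,-0.01,0,0,0,0,0,0,-0.02,0,0,0,0,0,0,-0.03,0,0,0,0,0,0,-0.04,0,0,0,0,0,0,-0.05,0])

```text
t: 17.15
position: [0.4789, 0.2956, 0.1799]
ee_rot: [0.216, 0.1, 0.971, -0.021]
ft_force: [0.1, 0.4, -1.2]
opening: 0.0235
```

```bash
python3 pic.py scene g10.png 130,80,280,210 5; python3 - <<'E'
from p import *
p,r=fromstate(); s=manip.observe(); print(p,r.as_matrix(),s['qpos'])
# ring location from g6 images (scene+top)
E
python3 - <<'E'
from p import *
# saved frames: last_top now after g8 -> g8t top shows tin? find ring in top g8 frame and scene now
for n in('scene','top'):
    f=np.load('last_%s.npz'%n); im=f['pixels']; w=f['w']
    c=np.nanmedian(w[200:205,200:205]) if 0 else 0
    m=(np.hypot(w[...,0]-.53,w[...,1]+.127)<.056)
    lum=im.astype(int).sum(2); u0=np.where(m); print(n,m.sum(),np.nanmedian(w[m][:,2]))
    v0,v1,a0,a1=u0[0].min(),u0[0].max(),u0[1].min(),u0[1].max(); print(v0,v1,a0,a1)
    cr=im[v0-8:v1+8,a0-8:a1+8,::-1]; cr=np.clip(cr.astype(float)*1.5,0,255).astype(np.uint8)
    cv2.imwrite('pics/tin_%s.png'%n,cv2.resize(cr,(390,390),interpolation=cv2.INTER_CUBIC))
cv2.imwrite('pics/tin.png',np.hstack([cv2.imread('pics/tin_scene.png'),cv2.imread('pics/tin_top.png')]))
E
```

```text
17.2 [0.47895616 0.29655341 0.18152482] [-0.01001838  0.49286185  0.78694272] 0.023207837145449963 [0.1697331  0.53206742 0.05472746]
[0.47895616 0.29655341 0.18152482] [[-0.88663727  0.20190966  0.4160611 ]
 [ 0.18462976  0.9793949  -0.08183813]
 [-0.42401203  0.00425653 -0.90564655]] [-1.03816491  0.09598344  0.20161353  1.922301    0.44333368  0.94014177
  0.29592741]
scene 1732 0.037491327104037186
224 267 324 375
top 1280 0.034675491333539726
180 219 321 361
```

View pics/g10.png

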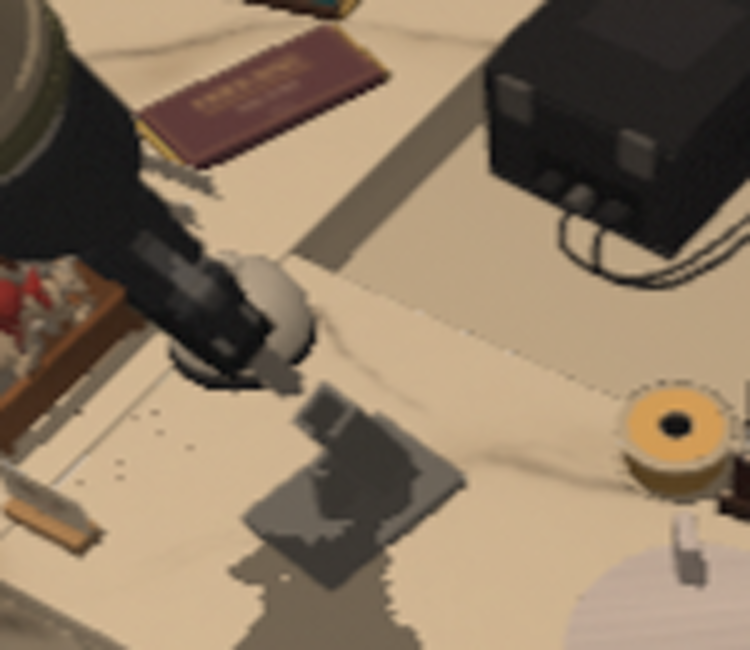

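View pics/tin.png

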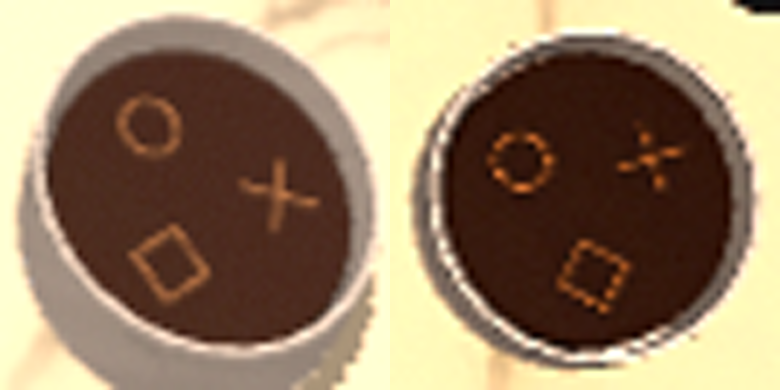

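```bash
cat > ring.py <<'E'
from h import *
def ring(n,f,verbose=True):
    im=f['pixels'].astype(int); w=f['w']
    K=f['camera_matrix'];Rm=cv2.Rodrigues(np.array(f['rvec'],float))[0];t=np.array(f['tvec']).reshape(3)
    C=-Rm.T@t; zp=.0365+(.0013 if n=='scene' else -.0013)
    m=(np.hypot(w[...,0]-.53,w[...,1]+.127)<.052)
    med=np.median(im[m],axis=0); k=m&((im[...,0]-med[0])>25)&((im[...,0]-im[...,2])>(med[0]-med[2])+15)
    l,lab,st,c=cv2.connectedComponentsWithStats(cv2.morphologyEx(k.astype(np.uint8),cv2.MORPH_CLOSE,np.ones((3,3))))
    for i in range(1,l):
        if st[i,4]<10: continue
        x0,y0,ww,hh=st[i,:4]; cu,cv_=x0+(ww-1)/2,y0+(hh-1)/2
        out=[]
        for (a,b) in ((cu,cv_),tuple(c[i])):
            d=Rm.T@np.array([(a-K[0,2])/K[0,0],(b-K[1,2])/K[1,1],1]); out.append((C+d*(zp-C[2])/d[2])[:2].round(4))
        print(n,st[i],out)
if __name__=='__main__':
    for n in('scene','top'): ring(n,np.load('last_%s.npz'%n))
E
python3 ring.py
```

```text
scene [336 231  11   8  38] [array([ 0.5453, -0.1009]), array([ 0.5457, -0.1016])]
scene [357 240  14  10  33] [array([ 0.547 , -0.1535]), array([ 0.5472, -0.1533])]
scene [338 250  14  12  50] [array([ 0.5   , -0.1274]), array([ 0.5003, -0.1277])]
top [328 191   9   8  20] [array([ 0.5441, -0.1019]), array([ 0.5461, -0.1035])]
top [346 191   9   8  23] [array([ 0.5433, -0.1515]), array([ 0.5445, -0.1519])]
top [337 206  11  10  34] [array([ 0.4995, -0.1273]), array([ 0.4996, -0.1275])]
```

```bash
python3 - <<'E'
from p import *
g=np.load('g.npz'); u=g['u'];und=g['und']
tcpg=np.array([.5150,.28844,.10135]); q=[.216,.1,.971,-.021]; rg=R.from_quat([q[1],q[2],q[3],q[0]])
tip=und-u*.059; rel=rg.inv().apply(tip-tcpg); print('tip rel tool',rel,' axis in tool',rg.inv().apply(-u))
np.save('rel.npy',rel)
p,r=fromstate(); store(p,r); print(p)
Rt=down(35)
tgt=np.array([.545,-.1015,.125])-Rt.apply(rel); print('tcp',tgt)
go(tgt,Rt,3,0)
E
```

```text
tip rel tool [ 0.00211596 -0.00059798  0.08284935]  axis in tool [0.00123858 0.00392394 0.99999153]
[0.47895616 0.29655341 0.18152482]
tcp [ 0.5467035  -0.10289031  0.20784935]
[0.6, 1.6, 2.8, -0.0097, -0.0252, 0.0025, 0.0, 1.3, 3.2, 5.7, -0.0193, -0.0503, 0.0049, 0.0, 1.9, 4.8, 8.5, -0.029, -0.0755, 0.0074, 0.0, 2.6, 6.3, 11.4, -0.0387, -0.1006, 0.0099, 0.0, 3.2, 7.9, 14.2, -0.0483, -0.1258, 0.0123, 0.0]
[0.7, 1.6, 2.8, -0.0159, -0.0218, 0.0021, 0.0, 1.3, 3.2, 5.7, -0.0317, -0.0437, 0.0041, 0.0, 2.0, 4.8, 8.5, -0.0476, -0.0656, 0.0061, 0.0, 2.6, 6.4, 11.4, -0.0634, -0.0874, 0.0081, 0.0, 3.3, 7.9, 14.2, -0.0793, -0.1093, 0.0101, 0.0]
[0.6, 1.6, 2.8, -0.0208, -0.0172, 0.0006, 0.0, 1.3, 3.2, 5.7, -0.0417, -0.0343, 0.0013, 0.0, 1.9, 4.8, 8.5, -0.0626, -0.0515, 0.0019, 0.0, 2.6, 6.4, 11.4, -0.0835, -0.0687, 0.0025, 0.0, 3.2, 8.0, 14.2, -0.1044, -0.0859, 0.0031, 0.0]
end [ 0.5467 -0.1029  0.2078] [ 0.     0.001 -1.   ]
```

Emit:
play_rows(commands=[0.6,1.6,2.8,-0.0097,-0.0252,0.0025,0.0,1.3,3.2,5.7,-0.0193,-0.0503,0.0049,0.0,1.9,4.8,8.5,-0.029,-0.0755,0.0074,0.0,2.6,6.3,11.4,-0.0387,-0.1006,0.0099,0.0,3.2,7.9,14.2,-0.0483,-0.1258,0.0123,0.0])

```text
t: 17.7
position: [0.5017, 0.1615, 0.1884]
ee_rot: [0.146, 0.227, 0.963, -0.014]
ft_force: [0.2, 0.4, -1.3]
opening: 0.0236
```

Emit:
play_rows(commands=[0.7,1.6,2.8,-0.0159,-0.0218,0.0021,0.0,1.3,3.2,5.7,-0.0317,-0.0437,0.0041,0.0,2.0,4.8,8.5,-0.0476,-0.0656,0.0061,0.0,2.6,6.4,11.4,-0.0634,-0.0874,0.0081,0.0,3.3,7.9,14.2,-0.0793,-0.1093,0.0101,0.0])

```text
t: 18.2
position: [0.5244, 0.0281, 0.1975]
ee_rot: [0.074, 0.349, 0.934, -0.008]
ft_force: [0.2, -0.0, -0.9]
opening: 0.0231
```

Emit:
play_rows(commands=[0.6,1.6,2.8,-0.0208,-0.0172,0.0006,0.0,1.3,3.2,5.7,-0.0417,-0.0343,0.0013,0.0,1.9,4.8,8.5,-0.0626,-0.0515,0.0019,0.0,2.6,6.4,11.4,-0.0835,-0.0687,0.0025,0.0,3.2,8.0,14.2,-0.1044,-0.0859,0.0031,0.0])

```text
t: 18.7
position: [0.5469, -0.1047, 0.2063]
ee_rot: [-0.001, 0.463, 0.887, -0.001]
ft_force: [0.9, 0.2, -1.1]
opening: 0.0234
```

Emit:
play_rows(commands=[0,0,0,0,0,0,0,0,0,0,0,0,0,0,0,0,0,0,0,0,0,0,0,0,0,0,0,0,0,0,0,0,0,0,0])

```text
t: 19.2
position: [0.5467, -0.1027, 0.2061]
ee_rot: [-0.0, 0.461, 0.887, -0.001]
ft_force: [-0.2, 0.2, -1.1]
opening: 0.0233
```

```bash
python3 pic.py scene g11.png 270,150,420,270 5; python3 pic.py top g11t.png 270,130,420,250 5
python3 - <<'E'
from p import *
p,r=fromstate(); rel=np.load('rel.npy'); print(p,r.as_matrix()[:,2],'tip',p+r.apply(rel), manip.observe()['qpos'])
for n in('scene',):
    f=np.load('last_scene.npz'); w=f['w']; z=w[...,2]
    for h in np.arange(.12,.30,.01):
        m=(abs(z-h)<.005)&(np.hypot(w[...,0]-.545,w[...,1]+.102)<.05)
        if m.sum(): q=w[m]; print(h.round(3),m.sum(),q.min(0),q.max(0),f['pixels'][m].mean(0).round())
E
```

```text
19.25 [ 0.54674607 -0.10291717  0.20609639] [ 0.35674499  0.04379278 -1.72940526] 0.023600722533177073 [-0.05308528  0.05147526 -0.00735933]
19.3 [ 0.54674381 -0.10315513  0.20610156] [ 0.84856221  0.54306815 -1.57847239] 0.023315134887601476 [ 0.03205044 -0.05527183 -0.04129035]
[ 0.54674381 -0.10315513  0.20610156] [-1.08476862e-03 -8.80462662e-04 -9.99999024e-01] tip [ 0.54494983 -0.10183852  0.12325292] [-0.40568239  0.28314004  0.65745827  1.62563039 -0.17724294  1.29463856
  0.89248043]
0.13 7 [ 0.54163721 -0.10638085  0.12741851] [ 0.54552022 -0.09996364  0.13452002] [108.  96.  81.]
0.14 13 [ 0.53660181 -0.11218585  0.13953277] [ 0.54709195 -0.09393223  0.14482311] [103.  92.  78.]
0.15 28 [ 0.53651703 -0.11191386  0.14555206] [ 0.54562174 -0.09377164  0.15497234] [95. 86. 74.]
0.16 29 [ 0.53582742 -0.1121997   0.15514314] [ 0.54570867 -0.09426503  0.16487872] [89. 80. 70.]
0.17 25 [ 0.53570324 -0.11190371  0.16591463] [ 0.54452635 -0.09648766  0.17404129] [92. 83. 72.]
0.18 9 [ 0.5366146  -0.11059031  0.1750967 ] [ 0.54327973 -0.10051691  0.17877238] [90. 81. 70.]
0.19 57 [ 
[... 369 characters left out ...]
3. 41. 37.]
0.23 73 [ 0.52334053 -0.12353904  0.22501483] [ 0.54264318 -0.08276491  0.23488463] [49. 47. 41.]
0.24 54 [ 0.52349454 -0.11300049  0.23539621] [ 0.546305   -0.08149821  0.24497381] [49. 47. 41.]
0.25 140 [ 0.51169876 -0.11685625  0.2454253 ] [ 0.57037196 -0.07362173  0.25495491] [27. 26. 25.]
0.26 118 [ 0.50271457 -0.13805175  0.25527464] [ 0.57534198 -0.06889329  0.26497323] [28. 27. 27.]
0.27 86 [ 0.50054288 -0.14034847  0.26505152] [ 0.58019411 -0.06625477  0.27468022] [29. 29. 28.]
0.28 125 [ 0.49982567 -0.12251958  0.27500127] [ 0.57875626 -0.06744239  0.2849716 ] [29. 28. 28.]
0.29 77 [ 0.49982338 -0.12394664  0.28509894] [ 0.55591357 -0.07732213  0.29490993] [27. 27. 26.]
```

View pics/g11.png

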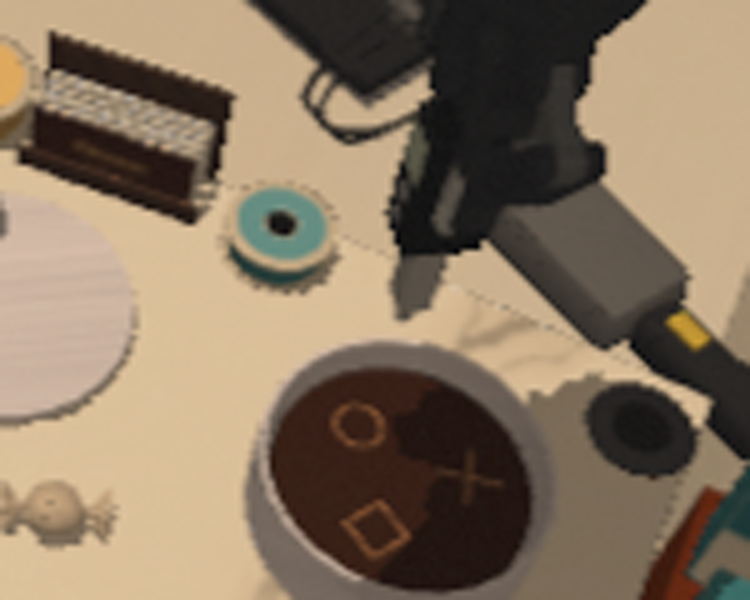

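View pics/g11t.png

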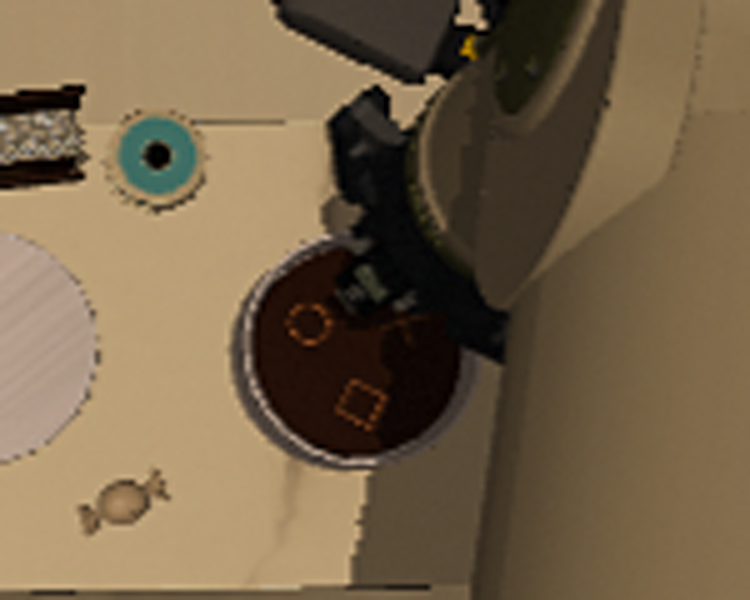

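```bash
cat > stem.py <<'E'
from p import *
from scipy.optimize import least_squares
def sd(p,h):
    q=abs(p)-h; return np.linalg.norm(np.maximum(q,0),axis=1)+np.minimum(q.max(1),0)
p,r=fromstate(); rel=np.load('rel.npy'); tip=p+r.apply(rel)
f=np.load('last_scene.npz'); w=f['w']-np.array([.0008,-.001,.0013]); z=w[...,2]
d=np.hypot(w[...,0]-tip[0],w[...,1]-tip[1])
zs=z-tip[2]
a=(zs>.015)&(zs<.052)&(d<.014); b=(zs>.062)&(zs<.085)&(d<.03)&(f['pixels'].sum(2)<140)
A=w[a]; print(len(A),b.sum(),f['pixels'][b].mean(0))
# stem as infinite square prism aligned with tool, unknown centre x,y at tip height and tilt
def fun(v):
    q=R.from_rotvec([v[2],v[3],0])*r
    L=q.inv().apply(A-[v[0],v[1],tip[2]]); L[:,2]=0
    return sd(L,np.array([.0075,.0075,1.]))
s=least_squares(fun,[tip[0],tip[1],0,0],loss='soft_l1',f_scale=.001)
J=s.jac; cov=np.linalg.inv(J.T@J)*np.mean(s.fun**2)
print('tip pred',tip,'fit',s.x[:2],'tilt deg',np.degrees(s.x[2:]),'rms',np.sqrt(np.mean(s.fun**2)),'sd',np.sqrt(np.diag(cov))*[1,1,57,57])
E
python3 stem.py
```

```text
97 99 [23.55555556 22.93939394 22.28282828]
tip pred [ 0.54494983 -0.10183852  0.12325292] fit [ 0.54612445 -0.10227836] tilt deg [-1.11298669 -0.6892241 ] rms 0.0006049513051957476 sd [3.60953560e-04 3.88015203e-04 6.59829593e-01 5.92340916e-01]
```

Emit:
play_rows(commands=[0,0,0,0,0,0.01,0,0,0,0,0,0,0.022,0,0,0,0,0,0,0.034,0,0,0,0,0,0,0.046,0,0,0,0,0,0,0.055,0])

```text
t: 19.8
position: [0.5461, -0.1039, 0.1492]
ee_rot: [-0.001, 0.462, 0.887, -0.001]
ft_force: [-0.4, 0.1, -1.9]
opening: 0.0233
```

Emit:
play_rows(commands=[0,0,0,0,0,0.008,0,0,0,0,0,0,0.014,0,0,0,0,0,0,0.02,0,0,0,0,0,0,0.025,0,0,0,0,0,0,0.026,0])

```text
t: 20.3
position: [0.5464, -0.104, 0.1245]
ee_rot: [-0.001, 0.462, 0.887, -0.001]
ft_force: [0.1, -0.3, -2.4]
opening: 0.0234
```

Emit:
play_rows(commands=[0,0,0,0,0,0,0,0,0,0,0,0,0,0,0,0,0,0,0,0,0,0,0,0,0,0,0,0,0,0,0,0,0,0,0])

```text
t: 20.8
position: [0.5467, -0.104, 0.1252]
ee_rot: [-0.0, 0.462, 0.887, -0.001]
ft_force: [-0.0, -0.7, -0.4]
opening: 0.0235
```

```bash
python3 pic.py scene g12.png 300,190,400,280 7; python3 pic.py top g12t.png 300,160,400,240 6; python3 stem.py; python3 ring.py
```

```text
20.85 [ 0.54670855 -0.1039999   0.12513936] [ 0.36083538  0.77886043 -0.35429134] 0.023454887756026464 [ 0.05385317 -0.02141193 -0.02125462]
20.9 [ 0.5466693  -0.1040177   0.12507898] [-0.42832795 -0.0096194  -1.57007471] 0.023539693924884718 [-0.0034335   0.02507682  0.01271173]
79 70 [25.37142857 24.72857143 23.77142857]
tip pred [ 0.54486769 -0.10272506  0.04223012] fit [ 0.5460144  -0.10425908] tilt deg [-1.40339497 -0.59205052] rms 0.0006561999491733368 sd [4.29117968e-04 4.58933906e-04 7.91127266e-01 6.97788600e-01]
scene [407  16  59  31 615] [array([ 1.5474, -0.073 ]), array([ 1.5287, -0.0671])]
scene [395 118  24  48  48] [array([ 0.9145, -0.1439]), array([ 0.916 , -0.1463])]
```

View pics/g12.png

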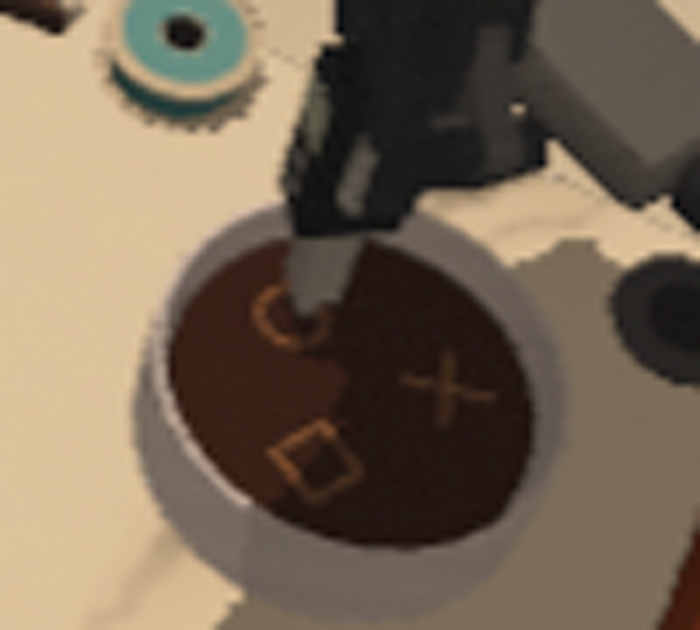

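View pics/g12t.png

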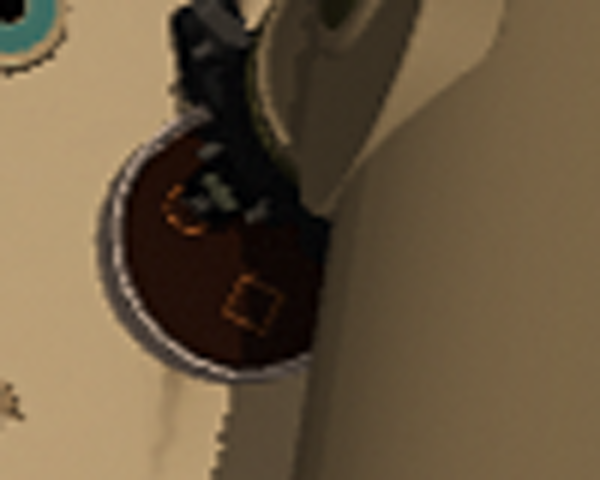

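```bash
cat > proj.py <<'E'
from p import *
f=np.load('last_scene.npz'); K=f['camera_matrix']
def pj(x):
    q=cv2.projectPoints(np.array([x],float)+[.0008,-.001,.0013],f['rvec'],f['tvec'],K,None)[0].ravel(); return ((q-[300,190])*7+3).round(1)
for x in ([.545,-.1015,.036],[.5452,-.1013,.036],[.5460,-.1043,.042],[.5460,-.1043,.056],[.5449,-.1027,.042]): print(x,pj(x))
im=f['pixels'][228:246,332:352,::-1]; im=np.clip(im.astype(float)*2.2,0,255).astype(np.uint8)
cv2.imwrite('pics/z.png',cv2.resize(im,None,fx=30,fy=30,interpolation=cv2.INTER_NEAREST))
k=lambda x:((np.array(pj(x))-3)/7+[300,190]-[332,228]+.5)*30
print(k([.545,-.1015,.036]),k([.5460,-.1043,.042]),k([.5449,-.1027,.042]))
E
python3 proj.py
```

```text
[0.545, -0.1015, 0.036] [295.  316.3]
[0.5452, -0.1013, 0.036] [294.7 315.5]
[0.546, -0.1043, 0.042] [308.  308.2]
[0.546, -0.1043, 0.056] [316.8 285.5]
[0.5449, -0.1027, 0.042] [302.  308.6]
[306.42857143 217.71428571] [362.14285714 183.        ] [336.42857143 184.71428571]
```

View pics/z.png

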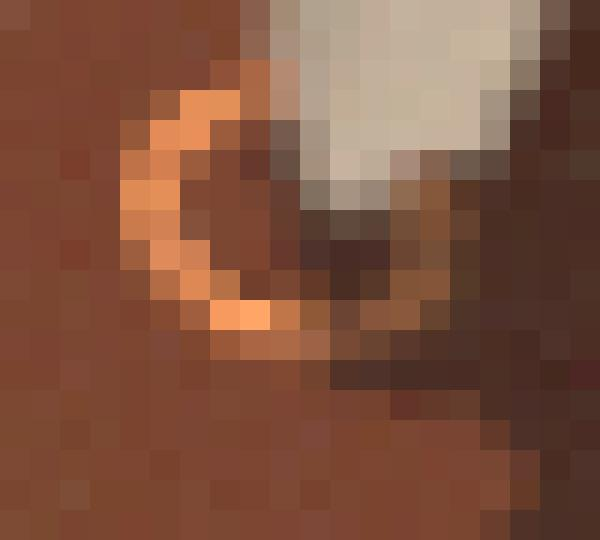

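Emit:
play_rows(commands=[0,0,0,0.001,0.0002,0,0,0,0,0,0.002,0.0004,0,0,0,0,0,0.003,0.0006,0,0,0,0,0,0.0037,0.0008,0,0,0,0,0,0.0037,0.0008,0,0])

```text
t: 21.4
position: [0.5452, -0.1003, 0.125]
ee_rot: [-0.0, 0.462, 0.887, -0.001]
ft_force: [-0.5, 0.1, -1.8]
opening: 0.0235
```

Emit:
play_rows(commands=[0,0,0,0,0,0,0,0,0,0,0,0,0,0,0,0,0,0,0,0,0,0,0,0,0,0,0,0,0,0,0,0,0,0,0])

```text
t: 21.9
position: [0.5452, -0.1006, 0.125]
ee_rot: [-0.0, 0.462, 0.887, -0.001]
ft_force: [0.1, 0.6, -1.0]
opening: 0.0232
```

```bash
python3 pic.py scene g13.png 300,190,400,280 7; python3 stem.py; python3 proj.py
```

```text
21.95 [ 0.54518442 -0.10056662  0.12500742] [-0.07595716 -0.01576375 -0.78926801] 0.023329962390070735 [ 0.05840265 -0.01513611  0.0042357 ]
74 67 [25.         24.23880597 23.41791045]
tip pred [ 0.54337332 -0.09928065  0.04215866] fit [ 0.5442183  -0.09999903] tilt deg [-0.44991158 -0.13783871] rms 0.0006081310108787882 sd [4.07747516e-04 4.87499017e-04 8.48471776e-01 6.87866197e-01]
[0.545, -0.1015, 0.036] [295.  316.3]
[0.5452, -0.1013, 0.036] [294.7 315.5]
[0.546, -0.1043, 0.042] [308.  308.2]
[0.546, -0.1043, 0.056] [316.8 285.5]
[0.5449, -0.1027, 0.042] [302.  308.6]
[306.42857143 217.71428571] [362.14285714 183.        ] [336.42857143 184.71428571]
```

View pics/z.png

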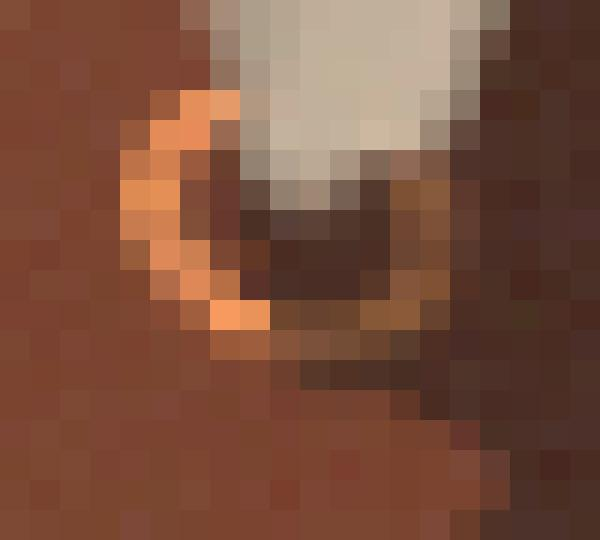

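```bash
cat > fz.py <<'E'
from p import *
import sys
F=[];Z=[]
for i in range(int(sys.argv[1])):
    eyes.grab_frame('scene'); s=manip.observe(); F.append(s['ft_force']);Z.append(s['position'])
F=np.array(F); print(s['t'],'F',F.mean(0).round(2),'se',(F.std(0)/len(F)**.5).round(2),'pos',np.mean(Z,0).round(4))
E
python3 fz.py 12
```

```text
22.55 F [-0.05  0.04 -1.18] se [0.14 0.12 0.15] pos [ 0.5452 -0.1005  0.125 ]
```

Emit:
play_rows(commands=[0,0,0,0,0,0.002,0,0,0,0,0,0,0.004,0,0,0,0,0,0,0.006,0,0,0,0,0,0,0.008,0,0,0,0,0,0,0.009,0])

```text
t: 23.05
position: [0.5452, -0.1006, 0.1158]
ee_rot: [-0.0, 0.462, 0.887, -0.001]
ft_force: [-0.6, 0.5, -0.7]
opening: 0.0234
```

```bash
python3 fz.py 14
```

```text
23.75 F [-0.28  0.06 -0.49] se [0.15 0.12 0.1 ] pos [ 0.5452 -0.1006  0.116 ]
```

Emit:
play_rows(commands=[0,0,0,0,0,0.001,0,0,0,0,0,0,0.002,0,0,0,0,0,0,0.003,0,0,0,0,0,0,0.004,0,0,0,0,0,0,0.0045,0])

```text
t: 24.25
position: [0.5452, -0.1006, 0.1115]
ee_rot: [-0.0, 0.462, 0.887, -0.001]
ft_force: [-0.1, -0.1, 1.0]
opening: 0.0233
```

```bash
python3 fz.py 24; python3 pic.py scene g14.png 300,190,400,280 7; python3 stem.py; python3 proj.py>/dev/null
```

```text
25.45 F [-0.27 -0.13  1.3 ] se [0.12 0.08 0.07] pos [ 0.5452 -0.1006  0.1115]
25.5 [ 0.54515572 -0.10054916  0.11150067] [-0.65401446 -0.16947533  1.51712764] 0.023839464232218038 [-0.1194638   0.12975152  0.02589614]
73 70 [25.02857143 24.04285714 23.31428571]
tip pred [ 0.54334383 -0.0992588   0.028652  ] fit [ 0.5446399  -0.10035788] tilt deg [-0.525828   -0.58416534] rms 0.0007121726268938766 sd [5.06332647e-04 5.63536436e-04 1.00395652e+00 8.44624183e-01]
```

View pics/g14.png

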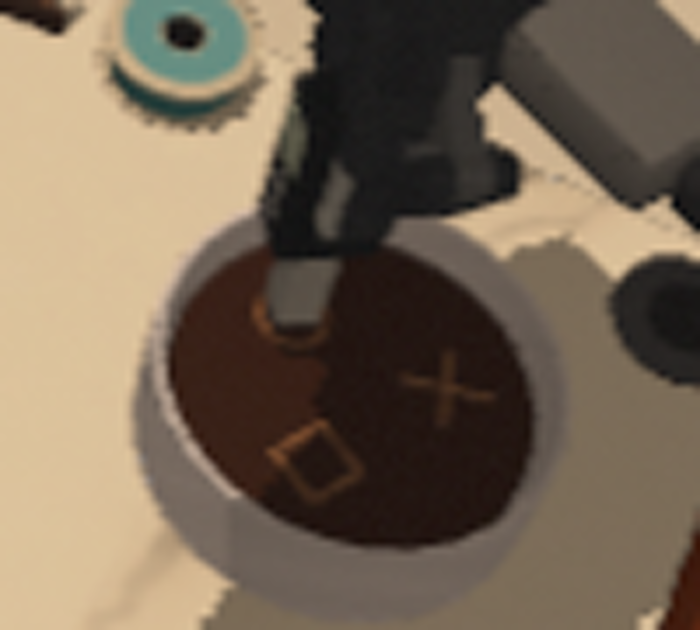

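View pics/z.png

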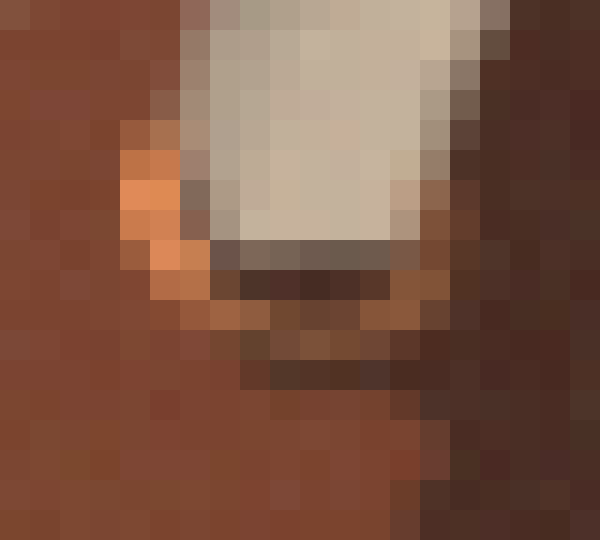

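```bash
python3 - <<'E'
from h import *
f=np.load('last_scene.npz'); f0=np.load('scene0.npz'); w=f['w'];z=w[...,2]
cv2.imwrite('pics/fin.png',cv2.resize(f['pixels'][...,::-1],None,fx=1.5,fy=1.5))
m=(abs(z-.0103)<.004)&(np.hypot(w[...,0]-.54,w[...,1]-.08)<.08)
q=w[m]; A=np.c_[q[:,:2]-[.54,.08],np.ones(len(q))]; c=np.linalg.lstsq(A,q[:,2],rcond=None)[0]
print('lid',len(q),np.degrees(c[:2]),c[2],cv2.minEnclosingCircle(q[:,:2].astype(np.float32)))
t=(abs(z-.0513)<.004)&(np.hypot(w[...,0]-.53,w[...,1]+.127)<.075); q=w[t]; print('rim',q.min(0),q.max(0))
E
```

```text
lid 1893 [ 0.09164943 -0.11180866] 0.010216993025815102 ((0.5396139025688171, 0.0781329795718193), 0.067921482026577)
rim [ 0.46539977 -0.19321861  0.04736585] [ 0.59700409 -0.06424625  0.05508927]
```

View pics/fin.png

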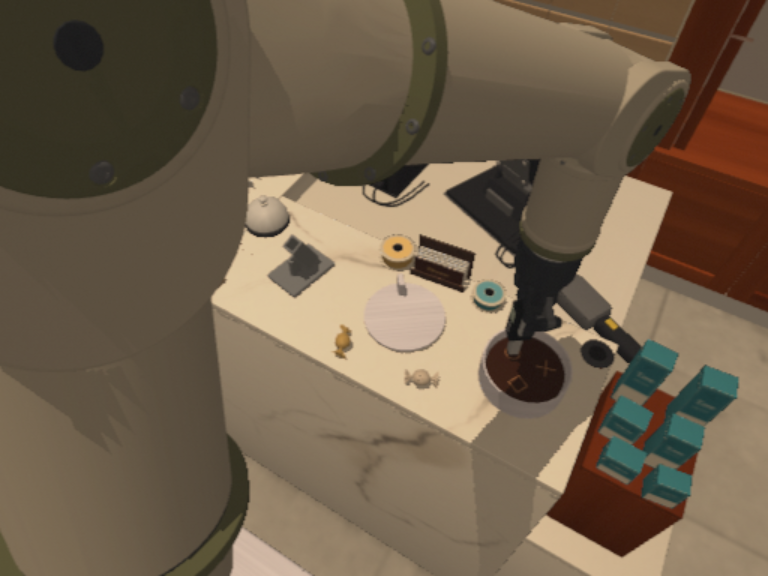

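The lid lies flat at display pixel (405,317). The tin, pralines, spools and card holder look unmoved, and the gauge stands in the ring at about (513,350). Handing in.

```bash
python3 -c "
from cell import close_job
print(close_job())"
```

```text
the job is handed in; nothing more can be done
None
```

I did the whole job in the order asked and handed it in at about 25.5 s, with the gauge still held upright in the ring mark.

- **Lid:** I tipped it by its tab to 19.7°, with the far edge still on the rim, then lifted it off and laid it between the tin and the stand. It measures flat to within about 0.15° and touches nothing else. When it touched the counter the wrist briefly read 37 N, through the held lid rather than the gripper's body. That is under the limits.
- **Gauge:** I drew it about 86 mm along its own axis, which came out freely. It is upright to within about 1°, which is as fine as I can measure. The tip is about 1–2 mm from the ring's centre, well inside it.
- **Pressure:** The force rose by 2.5 ± 0.2 N on contact, so the plunger is pushed in about 7 mm of 14. It held steady over the 1.2 s I measured. An intermediate reading differed from my geometric estimate by about 1 mm, so I went by force for the final depth.
- **Other things:** The tin rim is in the same place to within about 2 mm. By eye, the pralines, spools and card holder had not moved. In the last picture the arm hides the left end of the counter, so I could not check the price card there.

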